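Change the cup in a sample reader with a locking carriage

TASK

Change the sample in the cup reader: squeeze the carriage's lock tab against its grip plate and, keeping it squeezed, slide the carriage out from under the reading head all the way to the far end, and let go so that it locks there. Lift the finished cup off the carriage and stand it on the steel tray beside the waiting cup, then stand the waiting cup in the round recess of the carriage. Squeeze the tab again, slide the carriage all the way back under the head and let go so that the tab locks; keep both cups upright and leave the other things alone.

Things in the scene. Friction and masses are not known exactly. Their poses are not given: they have to be found in the camera images.
- reader: Cup reader, fixed: grey base 170 x 290 x 12 mm, rails, a white column at the back, a white head on it. Origin: centre of the base's underside. x axis: to the back, y: along the rails towards the free loading end, z up. The column fills x 62 to 84, y -119 to -49 mm, z 12 to 162 mm.
- head_front (a point): Middle of the lower front edge of the overhanging reading head, 155 mm up; axes as the reader's. The head fills x 0 to 159, y -55 to 55, z 0 to 30 mm from here. With the carriage home the handle is 10 mm behind this edge and 83 mm lower: a gripper pointing down hits the head. Lean the tool 30 to 40 degrees, its body to the front (-x), fingertips to the back, and come and go along it.
- carriage (a joint): Sliding carriage (aluminium deck, top 40 mm above the worktop), m: 0 = home, under the head; grows along the reader's y to 0.168 = loading end; hard stops at both. A toothed rack (slots 12 mm apart, one at each stop, 2 mm play either way) locks it wherever the tab is let go over a slot, so keep the tab squeezed all the way. Squeezed, it slides with 2 to 4 N.
- lock_tab (a joint): Lock tab, rad: 0 = sprung out and locked, 0.24 = squeezed to its stop; free of the rack from 0.19. 0.18 after letting go: its tooth sits on a rack tooth, not locked. Hinged steel paddle (24 mm wide, 6 mm thick, top 90 mm above the worktop) on the handle's +y side; leans outward, stands upright when squeezed. Takes about 7 N at the handle point.
- handle (a point): Grip point of the handle at the carriage's front, 72 mm up, moves with it; axes as the reader's. An upright fixed plate (24 mm wide, 8 mm thick, z 38 to 92 mm) on the -y side and the lock tab on the +y side are pinched together along y. Outer faces from this point: y -17.5 and +30 mm free, -17.5 and +17.5 mm squeezed. Both sides are clear; a cup on the carriage begins 36 mm behind (+x).
- nest (a point): Centre of the floor of the carriage's round recess, 72 mm across and 6 mm deep, in a grey plate on the deck; moves with the carriage. Axes as the reader's. A cup stands here.
- read_cup_centre (a point): Centre (half-way up, 35 mm above its underside) of the finished cup: clear round specimen cup with orange screw cap, body 55 mm, cap 59 mm across, 70 mm high, about 45 to 90 g, that stands in the carriage's recess at the start. z axis up through the cap.
- waiting_cup_centre (a point): Centre (half-way up, 35 mm) of the waiting cup: the same shape and size with a blue screw cap, standing on the steel tray at the start. z axis up through the cap.
- tray: White pressed steel tray, fixed, 170 (its x) x 260 (its y) x 24 mm, turned about a quarter turn so that its y points to the robot. Origin: centre of its underside. The flat floor is 2 mm thick, x -66 to +66 and y -112 to +112 mm; the walls stand 24 mm high. The waiting cup stands on its +y half; the -y half (centre at y = -0.055 m) is free for the finished cup.
- oil_bottle: Bystander: smaller bottle with dark cap, between reader and tray at the front, 27 mm across, 58 mm high; origin under its centre.
- green_vial: Bystander: white-capped green vial, 35 mm across, 80 mm high; origin under its centre.
- dark_cap_bottle: Bystander: small bottle with dark cap, 33 mm across, 74 mm high, left of the reader; origin under its centre.

How it is judged (in metres and radians):
On the way, in this order (a step that is already met when the one before it is completed fails the run):
1. The carriage, with the finished cup standing in it, is out at the loading end and locked there (value of joint carriage above 0.163 m and value of joint lock_tab below 0.06 rad and horizontal distance between read_cup_centre and nest below 0.009 m and z of read_cup_centre in the frame of nest between 0.029 and 0.041 m and angle between read_cup_centre's own z axis and vertical below 0.1 rad), for 0.2 s.
2. The finished cup stands upright on the tray, let go (x of read_cup_centre in the frame of tray between -0.045 and 0.045 m and y of read_cup_centre in the frame of tray between -0.09 and 0.09 m and z of read_cup_centre in the frame of tray between 0.031 and 0.043 m and angle between read_cup_centre's own z axis and vertical below 0.1 rad and contact force between the fingers and read_cup below 0.5 N), for 0.2 s.
3. The waiting cup stands in the carriage's recess, let go, the carriage still locked at the loading end (value of joint carriage above 0.163 m and value of joint lock_tab below 0.06 rad and horizontal distance between waiting_cup_centre and nest below 0.009 m and z of waiting_cup_centre in the frame of nest between 0.029 and 0.041 m and angle between waiting_cup_centre's own z axis and vertical below 0.1 rad and contact force between the fingers and waiting_cup below 0.5 N), for 0.2 s.
4. The carriage is home under the head and locked, the waiting cup standing in it (value of joint carriage below 0.004 m and value of joint lock_tab below 0.06 rad and horizontal distance between waiting_cup_centre and nest below 0.009 m and z of waiting_cup_centre in the frame of nest between 0.029 and 0.041 m and angle between waiting_cup_centre's own z axis and vertical below 0.1 rad), for 0.2 s.
At the end, for the whole second after the job is handed in: Carriage within 4 mm of home, lock tab sprung out (under 0.06 rad); waiting cup upright (0.1 rad) in the recess within 9 mm of its centre; finished cup upright on the tray floor, within 45 mm (x) and 90 mm (y) of the tray's centre; both let go and at rest (all of step 2 and all of step 4 and contact force between the fingers and waiting_cup below 0.5 N and linear speed of each of waiting_cup, read_cup below 0.02 m/s); the robot touches nothing.
It fails at once if A cup is tipped over (angle between any of read_cup_centre, waiting_cup_centre's own z axis and vertical above 0.8 rad).
It fails at once if A bystander is pushed away or knocked over (distance of any of oil_bottle, green_vial, dark_cap_bottle from where it was at the start of the episode above 0.03 m or angle between any of oil_bottle, green_vial, dark_cap_bottle's own z axis and vertical above 0.6 rad).
It also fails if it takes over 72 s, if anything falls off the work surface, if the arm or the gripper's body presses on something with over 40 N, if the wrist force passes 120 N, or if a joint passes its speed limit or range.

ROBOT

A 6-joint arm with a two-finger parallel gripper is mounted at the origin on a cart in front of the work surface, level with it; the furniture and walls round the work are solid. World frame = base frame: x ahead of the robot, y to its left, z up, the work surface at z = 0. Lengths are in m, angles in degrees, forces in N, time in s.
With the tool pointing down it reaches from about 0.3 to 0.75 m from the base axis. Payload 8.5 kg.
Tool frame: the origin (TCP) lies between the finger pads; the fingertips stand 22 mm ahead of it and the grasp point (between the pads) lies 3 mm ahead of it (env.nose_length is the distance from the TCP to the fingertips, in m); z points along the fingers, x is the direction in which the jaws open and shut, and the axes are right-handed (so a half turn about z gives the same grasp; the last joint's range is limited). The gripper opens to 85 mm and grips with 20 to 120 N. Pads are 22 mm wide; open, the fingers measure 114 mm over their backs; the gripper's body (76 mm by 85 mm) begins 54 mm behind the grasp point. The pads swing forward as they close: fully open they stand 13 mm farther back than shut.
Start: joints at [60.831, 21.807, 74.336, -0, 83.858, -12.336], TCP at [0.159, 0.526, 0.253] pointing down, gripper open.
Joint ranges: [-178.18, 178.18], [-50.72, 133.34], [12.68, 142.11], [-81.47, 261.47], [9.98, 163.14], [-165.26, 165.26]. Speed limits (degrees/s): [136.94, 136.94, 180, 180, 180, 180].

INTERFACE

Orientations are given as a 3x3 rotation matrix whose columns are the frame's x, y, z axes.
In Python, from rig import env gives the robot as it stands.
- The arm moves only by the tool arm_command, never from a script. Its argument "steps" is a list of rows, each an object with "delta_pos": the shift along the world's x, y, z in mm, a list of three; "dr": the turn, a rotation vector about the world's x, y, z in degrees, a list of three. In form: [{"delta_pos": [dx, dy, dz], "dr": [wx, wy, wz]}, ...]. A call has 1 to 20 rows; each row shifts and turns the commanded pose from where the row before left it; what a row does not reach is not made up. A row lasts 1/10 s, in which the tool goes at most 50 mm and 8.59 degrees, less where a joint would pass 70% of its speed; a pose out of reach is approached as far as the arm can. A call with a gripper value outside its range is refused whole. "grip" is the opening, from 0 (shut) to 1 (fully open), set as the call begins (left out, the last holds). The fingers move at their own pace and stop on an object; "squeeze" is the grip in N (left out, the last holds). Time passes only in rows, so rows that do not move let the fingers close. It gives the time, the measured TCP pose, the force and the opening at its end, in the units of the state.
- env.observe(): the state, without advancing time (a new reading comes with each control period).
- env.get_image(name): name is "scene" or "side" or "wrist"; returns the picture (400x640x3 uint8, blue, green, red); there is no depth.
- env.get_calibration(name): a dict with "fx", "fy", "cx", "cy" (pixels), "view" (4x4, takes a point from world to camera coordinates). Camera axes: x right, y up, looking along -z (the intrinsics and any distortion apply to the point x, -y, -z); pixel columns grow to the right and rows downward; lengths in m; the calibration is good to about 2 mm. A picture is of the moment at which its call begins: read the wrist's pose just before it. get_calibration takes no time and is no camera call; for the wrist camera it gives the pose at the moment of the call.
- env.close_job(): hands the job in, once; it reports no verdict.
The state is a dict: "time_s": time; "q": joint angles; "qvel": joint speeds; "joint_efforts": joint torques, N m; "position": TCP position; "tool_rot": TCP orientation; "ft_force": force on the tool from outside, world axes, zero at the start; "wrist_torque": the same for the moment, N m; "grip_width": finger opening in m.
Only numpy, scipy, OpenCV 4.12 (cv2) and the standard library are available. Lean on these libraries where they do the work, as an engineer would, in place of code of your own. Each camera call takes 0.05 s, during which the arm holds its last target. There are 200 camera calls.

## Working session

There is one attempt and no reset: what is moved stays moved. The work goes in short steps, Python scripts to look and compute and a tool call to move; the robot and the scene stay as the last step left them, time stands still between calls to the robot, and variables do not carry over. Pictures are saved under pics/ and viewed, about 8 in all and at most 12, crops included, and the job is handed in when it is done.

Besides the shell and the picture viewer there is one more tool, called after "Call:" as a command line: name --argument value ..., lists and objects as JSON in quotes. arm_command: Moves the arm, as the interface text tells. Its arguments: {"type":"object","properties":{"steps":{"type":"array"},"grip":{"type":"number"},"squeeze":{"type":"number"}},"required":["steps"]}

```bash
ls; mkdir -p pics; python3 - <<'E'
from rig import env
import cv2, numpy as np
s=env.observe();print(s)
for n in("scene","side","wrist"):
    c=env.get_calibration(n); im=env.get_image(n)
    cv2.imwrite(f"pics/{n}0.png",im); np.save(f"pics/{n}0.npy",np.array(c["view"])); print(n,c)
E
```

```text
pics
{'time_s': 0.0, 'q': array([ 6.08307993e+01,  2.18415228e+01,  7.43849380e+01,  5.26040510e-04,
        8.38575028e+01, -1.23366125e+01]), 'qvel': array([ 0.01540968, -0.02990313, -0.02699709, -0.02293339, -0.12142062,
       -0.08551962]), 'joint_efforts': array([-1.04316114e-03, -4.48460770e+01, -2.31278390e+01, -2.06842724e-04,
        4.69969251e-03,  2.23327405e-06]), 'position': array([0.15914578, 0.52620191, 0.25270567]), 'tool_rot': array([[ 2.89576676e-01,  9.57154547e-01, -7.22212746e-04],
       [ 9.57153752e-01, -2.89577398e-01, -1.27515108e-03],
       [-1.42965314e-03, -3.22014629e-04, -9.99998926e-01]]), 'ft_force': array([-0.19093858,  0.12160702, -0.17524978]), 'wrist_torque': array([ 0.00854014, -0.01900139, -0.02823681]), 'grip_width': 0.08568516974434556}
scene {'fx': 402.01663482393354, 'fy': 402.01663482393354, 'cx': 317.22406383774285, 'cy': 193.5543714967893, 'view': array([[-0.90894445, -0.41612236, -0.02573252,  0.50100145],
       [ 0.15394199, -0.39233703,  0.90684812, -0.11277946],
       [-0.38745561,  0.82031326,  0.42067127, -1.03751008],
       [
[... 173 characters left out ...]
y([[-0.9385166 , -0.34487118,  0.01582577,  0.52417094],
       [ 0.14501288, -0.35220149,  0.92462175, -0.13063622],
       [-0.31330153,  0.8700678 ,  0.38055771, -1.41417208],
       [ 0.        ,  0.        ,  0.        ,  1.        ]])}
wrist {'fx': 359.34741725505296, 'fy': 359.34741725505296, 'cx': 319.9280712936577, 'cy': 198.8023560831792, 'view': array([[ 2.89223709e-01,  9.57261282e-01, -6.95686341e-04,
        -5.49468197e-01],
       [-9.12634672e-01,  2.75520919e-01, -3.01970492e-01,
         3.95310478e-02],
       [-2.88872985e-01,  8.79719332e-02,  9.53317018e-01,
        -3.80731234e-01],
       [ 0.00000000e+00,  0.00000000e+00,  0.00000000e+00,
         1.00000000e+00]])}
```

View pics/scene0.png

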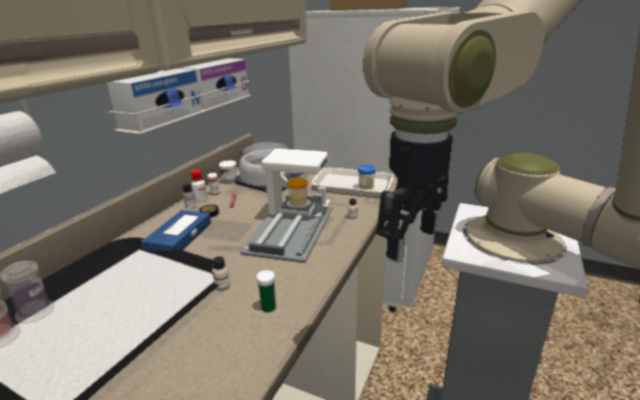

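View pics/side0.png

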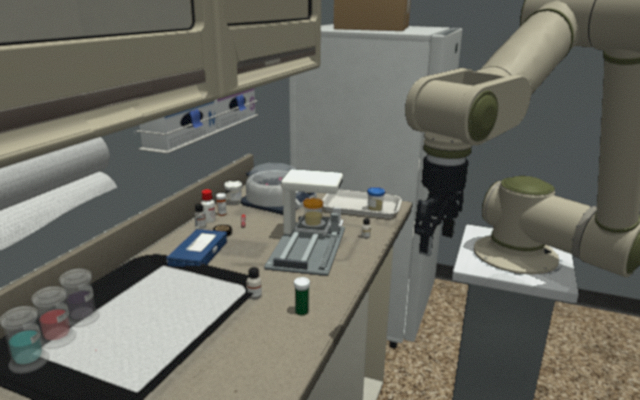

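Both views: reader in the middle (orange cap at scene (297,184), side (314,204)), tray behind it with blue cap at scene (366,170), side (376,191); oil bottle at scene (352,209). I'll zoom in for the base corners.

```bash
cat > h.py <<'E'
import numpy as np, cv2
def cal(env,n):
    c=env.get_calibration(n); return c
def ray(c,uv):
    V=np.array(c["view"]);R=V[:3,:3];t=V[:3,3]
    d=np.array([(uv[0]-c["cx"])/c["fx"],-(uv[1]-c["cy"])/c["fy"],-1.])
    return -R.T@t, R.T@(d/np.linalg.norm(d))
def plane(c,uv,z):
    o,d=ray(c,uv); return o+d*(z-o[2])/d[2]
def tri(rs):
    A=0;b=0
    for o,d in rs:
        P=np.eye(3)-np.outer(d,d);A=A+P;b=b+P@o
    x=np.linalg.solve(A,b); return x,[np.linalg.norm((np.eye(3)-np.outer(d,d))@(x-o)) for o,d in rs]
def proj(c,p):
    V=np.array(c["view"]);q=V[:3,:3]@np.asarray(p)+V[:3,3]
    return np.array([c["cx"]+c["fx"]*q[0]/-q[2], c["cy"]-c["fy"]*q[1]/-q[2]])
E
python3 - <<'E'
from rig import env
from h import *
a=cv2.imread("pics/scene0.png")[140:270,230:410];b=cv2.imread("pics/side0.png")[160:280,250:420]
cv2.imwrite("pics/crop0.png",np.vstack([cv2.resize(a,(540,390),interpolation=cv2.INTER_CUBIC)[:300],cv2.resize(b,(540,381)  ,interpolation=cv2.INTER_CUBIC)[:300]]))
S=env.get_calibration("scene");D=env.get_calibration("side")
for n,u,v,z in(("orange",(297,184),(314,204),.11),("blue",(366,170),(376,191),.07),("oil",(352,209),(366,229),.03)):
    print(n,tri([ray(S,u),ray(D,v)]),plane(S,u,z),plane(D,v,z))
for n,c in(("scene",S),("side",D)):
    im=cv2.imread(f"pics/{n}0.png");hsv=cv2.cvtColor(im,cv2.COLOR_BGR2HSV)
    for k,lo,hi in(("orange",(10,150,90),(24,255,255)),("blue",(100,140,90),(120,255,255))):
        m=cv2.inRange(hsv,lo,hi);N,l,st,ce=cv2.connectedComponentsWithStats(m)
        print(n,k,[(st[i].tolist(),ce[i].round(1).tolist()) for i in range(1,N) if st[i,4]>30])
E
```

```text
orange (array([0.56447679, 0.10054607, 0.09935597]), [np.float64(0.0021821074067295914), np.float64(0.0021821074067294357)]) [0.55568178 0.11758855 0.11      ] [0.55244174 0.12995607 0.11      ]
blue (array([ 0.44802942, -0.16325304,  0.06248579]), [np.float64(0.0003707478798057628), np.float64(0.0003707478798058043)]) [ 0.44262081 -0.14602641  0.07      ] [ 0.44282527 -0.14278472  0.07      ]
oil (array([0.42616791, 0.02560402, 0.01121414]), [np.float64(0.0020315288506170394), np.float64(0.0020315288506169834)]) [0.41594085 0.0566827  0.03      ] [0.4136648  0.06869744 0.03      ]
scene orange [([287, 178, 20, 11, 183], [296.7, 183.1])]
scene blue [([134, 72, 62, 24, 313], [170.6, 83.0]), ([359, 166, 16, 8, 105], [366.5, 169.3]), ([184, 217, 21, 18, 83], [193.7, 225.2]), ([145, 218, 32, 29, 216], [160.6, 235.0])]
side orange [([304, 199, 18, 10, 148], [312.6, 203.1])]
side blue [([368, 188, 16, 8, 97], [376.0, 191.2]), ([175, 236, 20, 21, 101], [184.0, 245.8]), ([206, 236, 17, 15, 60], [213.6, 242.5])]
```

View pics/crop0.png

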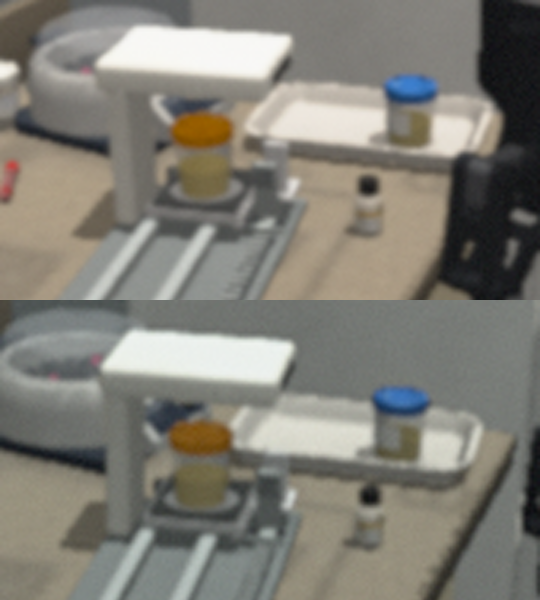

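View pics/wrist0.png

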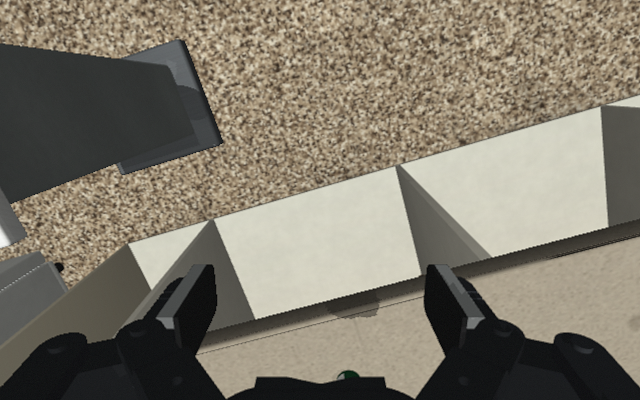

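Wrist camera sits on the robot side of the tool, fingers cover the lower (far) part of its picture. I go above the reader for a close look.

Call:
arm_command --steps '[{"delta_pos": [21, -31, 5.5], "dr": [0, 0, 1.2]}, {"delta_pos": [21, -31, 5.5], "dr": [0, 0, 1.2]}, {"delta_pos": [21, -31, 5.5], "dr": [0, 0, 1.2]}, {"delta_pos": [21, -31, 5.5], "dr": [0, 0, 1.2]}, {"delta_pos": [21, -31, 5.5], "dr": [0, 0, 1.2]}, {"delta_pos": [21, -31, 5.5], "dr": [0, 0, 1.2]}, {"delta_pos": [21, -31, 5.5], "dr": [0, 0, 1.2]}, {"delta_pos": [21, -31, 5.5], "dr": [0, 0, 1.2]}, {"delta_pos": [21, -31, 5.5], "dr": [0, 0, 1.2]}, {"delta_pos": [21, -31, 5.5], "dr": [0, 0, 1.2]}, {"delta_pos": [21, -31, 5.5], "dr": [0, 0, 1.2]}, {"delta_pos": [21, -31, 5.5], "dr": [0, 0, 1.2]}, {"delta_pos": [21, -31, 5.5], "dr": [0, 0, 1.2]}, {"delta_pos": [21, -31, 5.5], "dr": [0, 0, 1.2]}, {"delta_pos": [0, 0, 0], "dr": [0, 0, 0]}, {"delta_pos": [0, 0, 0], "dr": [0, 0, 0]}]'

```text
time_s: 1.75
position: [0.4533, 0.0921, 0.33]
tool_rot: [[0.002, 1.0, -0.001], [1.0, -0.002, 0.0], [0.0, -0.001, -1.0]]
ft_force: [-0.9, 0.0, 0.3]
grip_width: 0.0851
```

```bash
cat > snap.py <<'E'
import sys,pickle
from rig import env
from h import *
n,tag=sys.argv[1:3]
s=env.observe();c=env.get_calibration(n);im=env.get_image(n)
cv2.imwrite(f"pics/{tag}.png",im);pickle.dump(c,open(f"pics/{tag}.pkl","wb"))
print(s["time_s"],s["position"],s["q"].round(1))
E
python3 snap.py wrist w1
```

```text
1.75 [0.45327643 0.09206285 0.3299632 ] [ -3.2  10.1  78.4   0.   91.6 -93.1]
```

View pics/w1.png

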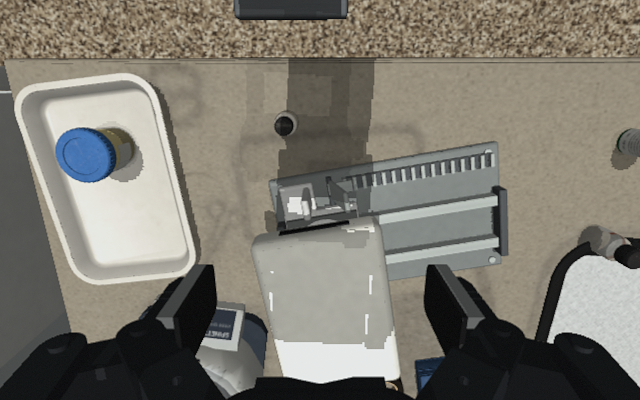

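Wrist view: tray upper left with blue cap at (87,155), reader base front edge from (271,181) to (497,142) (yaw about +10°), head in the middle, handle at (290–355, 180–225), oil bottle at (284,124). I zoom in on the handle and compute.

```bash
python3 - <<'E'
import pickle
from h import *
c=pickle.load(open("pics/w1.pkl","rb"))
im=cv2.imread("pics/w1.png")
cv2.imwrite("pics/w1c.png",cv2.resize(im[130:260,240:400],(800,650),interpolation=cv2.INTER_CUBIC)[:600])
P=lambda uv,z:plane(c,uv,z)
fl,fr,br=P((271,181),.012),P((497,142),.012),P((501,262),.012)
print("base",fl,fr,br,np.linalg.norm(fr-fl),np.linalg.norm(br-fr))
yd=(fr-fl)/np.linalg.norm(fr-fl);yaw=np.degrees(np.arctan2(-yd[0],yd[1]));print("yaw",yaw)
ctr=(fl+br)/2;print("ctr",ctr)
h1,h2=P((255,238),.185),P((379,220),.185);print("head front top",h1,h2,np.linalg.norm(h1-h2))
hsv=cv2.cvtColor(im,cv2.COLOR_BGR2HSV);m=cv2.inRange(hsv,(100,140,90),(120,255,255));m[:,:50]=0;m[:,130:]=0;m[190:]=0
pts=cv2.findNonZero(m);(u,r)=cv2.minEnclosingCircle(pts);print(u,r,"blue",P(u,.065),r*2*(c["view"][2]@np.append(P(u,.065),1))/c["fx"])
for n,uv,z in(("oil",(284,124),.055),):print(n,P(uv,z))
t=[P(p,.024) for p in((16,95),(150,75),(197,270),(75,283))];print("tray",t, sum(t)/4)
E
```

```text
base [0.49116983 0.03035783 0.012     ] [0.44249779 0.3087926  0.012     ] [0.60552378 0.33815223 0.012     ] 0.28265684249553047 0.16564860618853447
yaw 9.915453855179582
ctr [0.5483468  0.18425503 0.012     ]
head front top [0.4932225  0.03968585 0.185     ] [0.47792869 0.13892361 0.185     ] 0.10040932742397217
(82.47618865966797, 156.4761962890625) 29.740659713745117 blue [ 0.44931003 -0.16603939  0.065     ] -0.06469074089631424
oil [0.41598907 0.05324986 0.055     ]
tray [array([ 0.3859161 , -0.25506845,  0.024     ]), array([ 0.36457748, -0.09882601,  0.024     ]), array([ 0.61016746, -0.07171671,  0.024     ]), array([ 0.62938349, -0.23810168,  0.024     ])] [ 0.49751113 -0.16592821  0.024     ]
```

View pics/w1c.png

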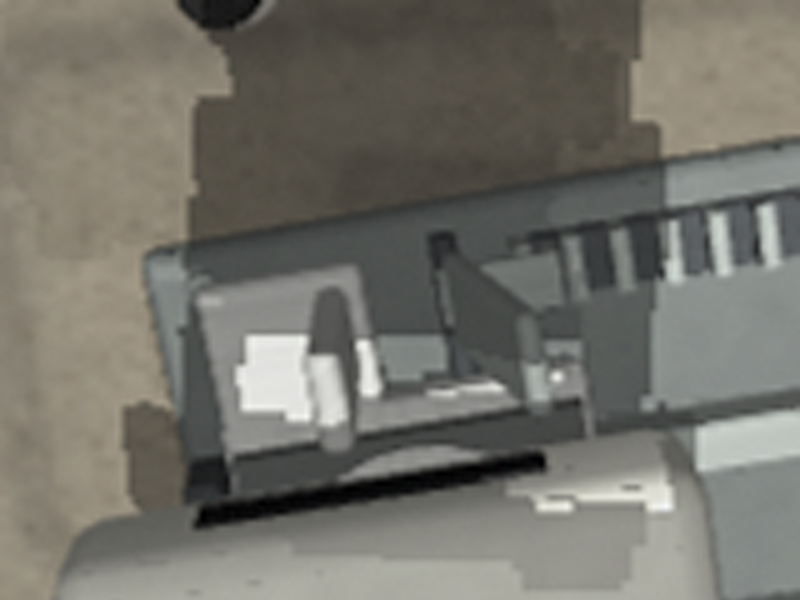

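```bash
python3 - <<'E'
import pickle
from h import *
c=pickle.load(open("pics/w1.pkl","rb"))
P=lambda uv,z:plane(c,uv,z)
C=np.array([.5483,.1843]);a=np.radians(9.9);X=np.array([np.cos(a),np.sin(a)]);Y=np.array([-X[1],X[0]])
r=lambda p:((p[:2]-C)@X,(p[:2]-C)@Y)
crop=lambda u,v:(240+u/5,130+v/5)
for n,uv,z in(("plate top back",crop(337,448),.092),("plate top front",crop(325,355),.092),("tab top back",crop(540,408),.09),("tab top front",crop(528,320),.09),("tabbase front",crop(440,235),.04),
 ("deck fl",crop(200,290),.04),("deck",crop(360,265),.04),("head low",crop(200,520),.155),("head low r",crop(545,460),.155)):
    p=P(uv,z);print(n,p.round(4),np.round(r(p),4))
S=env=None
E
```

```text
plate top back [0.5129 0.0787 0.092 ] [-0.053 -0.098]
plate top front [0.492  0.0764 0.092 ] [-0.074  -0.0966]
tab top back [0.5046 0.1221 0.09  ] [-0.0537 -0.0538]
tab top front [0.485  0.1191 0.09  ] [-0.0736 -0.0533]
tabbase front [0.4791 0.1017 0.04  ] [-0.0824 -0.0695]
deck fl [0.4925 0.0446 0.04  ] [-0.079 -0.128]
deck [0.4864 0.0828 0.04  ] [-0.0785 -0.0894]
head low [0.5026 0.0564 0.155 ] [-0.067  -0.1182]
head low r [0.4912 0.1178 0.155 ] [-0.0676 -0.0557]
```

Measurements agree: handle ≈ (0.500, 0.091, 0.072) from plate/tab and from base; cup (0.564, 0.101); reader yaw 9.9°. Lean 40° in front of the head.

Call:
arm_command --steps '[{"delta_pos": [-20, -5, 0], "dr": [0, 0, 5]}, {"delta_pos": [-20, -5, 0], "dr": [0, 0, 5]}, {"delta_pos": [-10, -2, -20], "dr": [1.376, -7.88, 0]}, {"delta_pos": [-10, -2, -20], "dr": [1.376, -7.88, 0]}, {"delta_pos": [-10, -2, -20], "dr": [1.376, -7.88, 0]}, {"delta_pos": [0, 0, -20], "dr": [1.376, -7.88, 0]}, {"delta_pos": [0, 0, -20], "dr": [1.376, -7.88, 0]}, {"delta_pos": [0, 0, 0], "dr": [0, 0, 0]}, {"delta_pos": [0, 0, 0], "dr": [0, 0, 0]}, {"delta_pos": [0, 0, 0], "dr": [0, 0, 0]}]'

```text
time_s: 2.8
position: [0.3854, 0.0792, 0.2374]
tool_rot: [[-0.185, 0.776, 0.603], [0.983, 0.142, 0.118], [0.006, 0.615, -0.789]]
ft_force: [0.9, -0.6, 0.2]
grip_width: 0.0853
```

```bash
python3 snap.py wrist w2; python3 - <<'E'
import pickle
from h import *
c=pickle.load(open("pics/w2.pkl","rb"))
C=np.array([.5483,.1843]);a=np.radians(9.9);X=np.array([np.cos(a),np.sin(a),0]);Y=np.array([-X[1],X[0],0])
H=np.array([.4997,.0906,.072])
im=cv2.imread("pics/w2.png")
for d in((-12,-17.5,20),(12,-17.5,20),(-12,-9.5,20),(12,-9.5,20),(-12,33,18),(12,33,18)):
    p=H+X*d[0]/1e3+Y*d[1]/1e3+np.array([0,0,d[2]/1e3]);u=proj(c,p);print(d,u.round(1))
    cv2.circle(im,tuple(int(v) for v in u.round()),2,(0,0,255),-1)
cv2.imwrite("pics/w2m.png",im)
E
```

```text
2.8 [0.38539083 0.07923053 0.23737449] [ -16.3   -5.9  120.8   30.2   34.2 -137.3]
(-12, -17.5, 20) [286.7 169. ]
(12, -17.5, 20) [288.4 185.8]
(-12, -9.5, 20) [296.1 169. ]
(12, -9.5, 20) [297.2 185.8]
(-12, 33, 18) [345.9 167.4]
(12, 33, 18) [344.  184.2]
```

View pics/w2m.png

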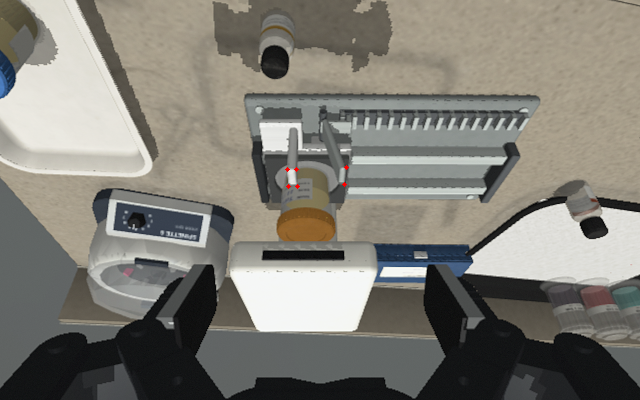

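Predicted points (red) sit on the plate top (286–298,169–186) and tab top (345,176): the estimate holds. Approaching.

Call:
arm_command --steps '[{"delta_pos": [14, -1, -26], "dr": [0, 0, 0]}, {"delta_pos": [15, 0, -26], "dr": [0, 0, 0]}, {"delta_pos": [14, -1, -26], "dr": [0, 0, 0]}, {"delta_pos": [0, 0, 0], "dr": [0, 0, 0]}, {"delta_pos": [0, 0, 0], "dr": [0, 0, 0]}]'

```text
time_s: 3.35
position: [0.4276, 0.0775, 0.1584]
tool_rot: [[-0.185, 0.777, 0.602], [0.983, 0.141, 0.12], [0.008, 0.614, -0.79]]
ft_force: [0.3, 0.2, 0.2]
grip_width: 0.0854
```

Call:
arm_command --steps '[{"delta_pos": [8.5, 1.6, -10.7], "dr": [0, 0, -0.1]}, {"delta_pos": [8.5, 1.6, -10.7], "dr": [0, 0, -0.1]}, {"delta_pos": [8.5, 1.6, -10.7], "dr": [0, 0, -0.1]}, {"delta_pos": [8.5, 1.6, -10.7], "dr": [0, 0, -0.1]}, {"delta_pos": [8.5, 1.6, -10.7], "dr": [0, 0, -0.1]}, {"delta_pos": [8.5, 1.6, -10.7], "dr": [0, 0, -0.1]}, {"delta_pos": [8.5, 1.6, -10.7], "dr": [0, 0, -0.1]}, {"delta_pos": [8.5, 1.6, -10.7], "dr": [0, 0, -0.1]}, {"delta_pos": [0, 0, 0], "dr": [0, 0, 0]}, {"delta_pos": [0, 0, 0], "dr": [0, 0, 0]}]'

```text
time_s: 4.35
position: [0.5045, 0.0992, 0.0969]
tool_rot: [[-0.161, 0.799, 0.579], [0.987, 0.129, 0.096], [0.002, 0.587, -0.81]]
ft_force: [-0.4, 0.2, -0.2]
grip_width: 0.0854
```

```bash
python3 -c "
from rig import env
s=env.observe();print(s['q'].round(1),s['position'],s['tool_rot'].round(3))
c=env.get_calibration('wrist')"
```

```text
[  -6.5   23.3  117.    62.8   10.4 -165.1] [0.50447742 0.09920795 0.09689477] [[-0.161  0.799  0.579]
 [ 0.987  0.129  0.096]
 [ 0.002  0.587 -0.81 ]]
```

The wrist ran into its joint limits (q5 at 10°, q6 at -165°): tool nearly aligned with the forearm. I back straight out, then fit the kinematics to choose a feasible pose.

Call:
arm_command --steps '[{"delta_pos": [-10, -2, 10], "dr": [0, 0, 0]}, {"delta_pos": [-12, -2, 14], "dr": [0, 0, 0]}, {"delta_pos": [-12, -3, 14], "dr": [0, 0, 0]}, {"delta_pos": [-14, -3, 14], "dr": [0, 0, 0]}, {"delta_pos": [-14, -3, 14], "dr": [0, 0, 0]}, {"delta_pos": [-14, -3, 14], "dr": [0, 0, 0]}, {"delta_pos": [0, 0, 0], "dr": [0, 0, 0]}]'

```text
time_s: 5.05
position: [0.4274, 0.0829, 0.1782]
tool_rot: [[-0.16, 0.798, 0.581], [0.987, 0.129, 0.095], [0.001, 0.589, -0.808]]
ft_force: [0.2, -0.2, 0.0]
grip_width: 0.0854
```

```bash
cat > kin.py <<'E'
import numpy as np
from scipy.spatial.transform import Rotation as Ro
from scipy.optimize import least_squares
def fk(q,k):
    h,a1,L2,a3,L3,d0,d5,L6,x6,a4=k
    q=np.radians(q)
    R1=Ro.from_euler('z',q[0]);R2=R1*Ro.from_euler('y',q[1]);R3=R2*Ro.from_euler('y',q[2])
    R4=R3*Ro.from_euler('z',q[3]);R5=R4*Ro.from_euler('y',q[4]);R6=R5*Ro.from_euler('z',q[5])
    p=np.array([0,0,h])+R1.apply([a1,d0,0])+R2.apply([0,0,L2])+R3.apply([a3,0,L3])+R4.apply([a4,d5,0])+R6.apply([x6,0,L6])
    return p,R6.as_matrix()
E
python3 - <<'E'
from rig import env
from kin import *
s=env.observe();print(s['q'].round(2),s['position'],s['tool_rot'].round(3).tolist())
D=[([60.831,21.8415,74.385,0,83.8575,-12.3366],(.15914578,.52620191,.25270567)),
([-3.2,10.1,78.4,0,91.6,-93.1],(.45327643,.09206285,.3299632)),
([-16.3,-5.9,120.8,30.2,34.2,-137.3],(.38539083,.07923053,.23737449)),
([-6.5,23.3,117,62.8,10.4,-165.1],(.50447742,.09920795,.09689477)),(s['q'],s['position'])]
Rm=[None,None,None,np.array([[-0.161,.799,.579],[.987,.129,.096],[.002,.587,-.81]]),s['tool_rot']]
k=np.zeros(10)
for i in(3,4):
    print((fk(D[i][0],k)[1].T@Rm[i]).round(3).tolist())
D.append((s['q'],s['position']))
def res(k):
    return np.concatenate([fk(q,k)[0]-p for q,p in D]+[1e-3*k])
r=least_squares(res,[.3,0,.4,0,.4,.1,.0,.2,0,0]);print(r.x.round(4),(r.fun[:-10]*1e3).round(1))
np.save("k.npy",r.x)
import json;json.dump([(list(map(float,q)),list(map(float,p))) for q,p in D],open("D.json","w"))
E
```

```text
[ -11.54    6.14  121.44   34.4    21.71 -139.47] [0.42742913 0.08289705 0.1781656 ] [[-0.16, 0.798, 0.581], [0.987, 0.129, 0.095], [0.001, 0.589, -0.808]]
[[-1.0, -0.002, -0.0], [0.002, -1.0, 0.001], [-0.001, 0.0, 1.0]]
[[-1.0, 0.0, -0.0], [-0.0, -1.0, 0.0], [-0.0, -0.0, 1.0]]
[ 1.300e-01 -1.000e-04  5.397e-01  1.042e-01  3.506e-01  1.192e-01
 -1.600e-03  2.368e-01  5.000e-04 -4.000e-04] [-0.   0.1  0.1 -0.1 -0.1 -0.1  0.2 -0.1  0.   0.1 -0.  -0.1 -0.1  0.
  0.  -0.1  0.   0. ]
```

The model fits to 0.1 mm. Now search for feasible leans along the whole slide and the approach.

```bash
cat >> kin.py <<'E'
K=np.load("k.npy")
LO=np.array([-178,-50,13,-81,10.2,-165]);HI=np.array([178,133,142,261,163,165])
F=np.diag([-1,-1,1.])
C=np.array([.5483,.1843,0]);A=np.radians(9.9)
X=np.array([np.cos(A),np.sin(A),0]);Y=np.array([-X[1],X[0],0]);H=np.array([.4997,.0906,.072])
def rot(lean,flip=0,yaw=0):
    z=np.sin(np.radians(lean))*X-np.cos(np.radians(lean))*np.array([0,0,1.])
    x=Y*(-1 if flip else 1); x=Ro.from_rotvec(np.radians(yaw)*z).apply(x) if yaw else x
    return np.column_stack([x,np.cross(z,x),z])
def ik(p,R,q0):
    def f(q):
        pp,RR=fk(q,K); return np.concatenate([(pp-p)*5,Ro.from_matrix(R@(RR@F).T).as_rotvec()])
    r=least_squares(f,np.clip(q0,LO+.1,HI-.1),bounds=(LO,HI),x_scale=50.)
    return r.x,np.abs(r.fun).max()
E
python3 - <<'E'
from kin import *
for flip in(0,1):
  for lean in(20,25,30,35,40,45):
    R=rot(lean,flip)
    sol=[]
    for q4 in(-60,-20,30,90,150,180,240):
      for q6 in (-150,-90,-20,20,90,150):
        g=H-X*.004+np.array([0,0,.001])
        q,e=ik(g,R,[-5,20,110,q4,25,q6])
        if e<2e-3 and not any(np.abs(q-s).max()<3 for s in sol): sol.append(q)
    for q in sol:
        w=[]
        for s in (.04,.08,.12,.168):
            qq,e=ik(g+Y*s,R,w[-1][0] if w else q); w.append((qq,e))
        b,eb=ik(g-R[:,2]*.1,R,q)
        print(flip,lean,q.round(0),"| end",w[-1][0].round(0),[f"{x[1]:.3f}" for x in w],"| back",b.round(0),round(eb,3))
E
```

```text
0 20 [  -6.   25.  110.   12.   26. -116.] | end [ 17.  28. 104.  -5.  28. -79.] ['0.000', '0.000', '0.000', '0.000'] | back [  -7.   13.  107.    9.   41. -113.] 0.0
0 25 [  -6.   25.  113.   21.   19. -125.] | end [ 17.  27. 108.  -9.  20. -75.] ['0.000', '0.000', '0.000', '0.000'] | back [  -8.   11.  112.   14.   33. -119.] 0.0
0 30 [  -7.   25.  116.   42.   13. -146.] | end [ 18.  28. 111. -18.  13. -65.] ['0.000', '0.005', '0.000', '0.000'] | back [ -10.   11.  117.   23.   26. -128.] 0.0
0 40 [ -9.  27. 123. 123.  15. 131.] | end [ 18.  29. 118. 217.  10.  60.] ['0.000', '0.006', '0.020', '0.025'] | back [-14.  12. 128.  86.  16. 165.] 0.033
0 45 [-10.  29. 126. 141.  23. 112.] | end [ 18.  30. 120. 202.  16.  74.] ['0.000', '0.000', '0.000', '0.000'] | back [-16.  12. 131. 108.  19. 143.] 0.0
1 20 [ -6.  25. 110.  12.  26.  64.] | end [ 17.  28. 105.  -5.  28. 101.] ['0.000', '0.000', '0.000', '0.000'] | back [ -7.  13. 107.   9.  41.  67.] 0.0
1 25 [ -7.  25. 113.  22.  19.  54.] | end [ 17.  27. 108.  -9.  20. 105.] ['0.000', '0.000', '0.000', '0.000'] | back [ -9.  11. 112.  14.  33.  61.] 0.0
1 30 [ -7.  25. 116.  42.  13.  34.] | end [ 18.  27. 111. -18.  12. 114.] ['0.000', '0.004', '0.001', '0.000'] | back [-10.  11. 117.  23.  26.  52.] 0.0
1 35 [ -8.  26. 119.  84.  10.  -9.] | end [  20.   29.  115.  261.   10. -163.] ['0.033', '0.056', '0.090', '0.063'] | back [-12.  10. 122.  40.  19.  34.] 0.0
1 40 [-10.  27. 123. 123.  15. -49.] | end [  18.   29.  118.  216.   10. -120.] ['0.000', '0.005', '0.020', '0.025'] | back [-14.  11. 126.  71.  16.   1.] 0.0
1 45 [-11.  29. 126. 140.  23. -67.] | end [  18.   30.  120.  202.   16. -105.] ['0.000', '0.000', '0.000', '0.000'] | back [-16.  12. 131. 107.  19. -37.] 0.0
```

```bash
cat > sim.py <<'E'
from kin import *
def sim(p,R,q,rows,verbose=1):
    qs=[q]
    for dp,dr in rows:
        p=p+np.array(dp)/1e3;R=Ro.from_rotvec(np.radians(dr)).as_matrix()@R
        qn,e=ik(p,R,q)
        if e>3e-3 or np.abs(qn-q).max()>12: print("ROW",len(qs),"e",round(e,4),"dq",(qn-q).round(1),qn.round(1))
        q=qn;qs.append(q)
    return p,R,q
E
python3 - <<'E'
from sim import *
from rig import env
s=env.observe();p,R,q=s['position'],s['tool_rot'],s['q']
g=H-X*.004+np.array([0,0,.001])
R45=rot(45,0)
for back in(.10,.13,.15,.17,.2):
    for q4 in(60,110,150): 
        for q6 in(140,):
            b,e=ik(g-R45[:,2]*back,R45,[-16,8,131,q4,19,q6]);print(back,b.round(1),round(e,4))
z=R[:,2]
print("to P1"); p,R,q=sim(p,R,q,[([-10,-2,14],[0,0,0])]*4);print(q.round(1),p)
print("spin"); p,R,q=sim(p,R,q,[([0,0,0],list(8.57*z))]*21);print(q.round(1))
T=rot(45,1);rv=Ro.from_matrix(T@R.T).as_rotvec(degrees=True);print("rv",rv)
tgt=g-T[:,2]*.15;d=(tgt-p)*1e3;print("d",d)
p,R,q=sim(p,R,q,[(d/6,rv/6)]*6);print(q.round(1))
E
```

```text
0.1 [-16.   12.5 131.4 107.6  18.9 142.5] 0.0
0.1 [-16.   12.5 131.4 107.6  18.9 142.5] 0.0
0.1 [-16.   12.5 131.4 107.6  18.9 142.5] 0.0
0.13 [-18.3   6.7 132.2  90.7  19.5 158.6] 0.0
0.13 [-18.3   6.7 132.2  90.7  19.5 158.6] 0.0
0.13 [-18.3   6.7 132.2  90.7  19.5 158.6] 0.0
0.15 [-20.4   2.9 133.   83.2  21.2 165. ] 0.0108
0.15 [-20.4   2.9 133.   83.2  21.2 165. ] 0.0108
0.15 [-20.4   2.9 133.   83.2  21.2 165. ] 0.0108
0.17 [-23.4  -0.6 134.6  81.3  23.9 165. ] 0.0384
0.17 [-23.4  -0.6 134.6  81.3  23.9 165. ] 0.0384
0.17 [-23.4  -0.6 134.6  81.3  23.9 165. ] 0.0384
0.2 [-29.9  -6.2 136.9  77.3  30.  165. ] 0.082
0.2 [-29.9  -6.2 136.9  77.3  30.  165. ] 0.082
0.2 [-29.9  -6.2 136.9  77.3  30.  165. ] 0.082
to P1
[ -15.5   -5.1  119.9   25.8   34.5 -132. ] [0.38742913 0.07489705 0.2341656 ]
spin
[-15.7  -5.1 119.9  26.   34.6  47.6]
rv [ 1.4623893  -8.82431132  0.67005971]
d [  3.84381273  -3.2206029  -55.09958005]
ROW 5 e 0.0 dq [ -0.8   1.6   2.1  11.8  -1.5 -12.8] [-19.5   0.7 130.3  65.5  21.7   4. ]
ROW 6 e 0.0 dq [ -0.9   1.9   2.1  13.6  -0.4 -14.8] [-20.4   2.6 132.4  79.1  21.3 -10.7]
[-20.4   2.6 132.4  79.1  21.3 -10.7]
```

Lean 45° with q4≈110–200, q6≈70–145 works for the whole slide. I back up, spin the tool half a turn, then change branch.

Call:
arm_command --steps '[{"delta_pos": [-10, -2, 14], "dr": [0, 0, 0]}, {"delta_pos": [-10, -2, 14], "dr": [0, 0, 0]}, {"delta_pos": [-10, -2, 14], "dr": [0, 0, 0]}, {"delta_pos": [-10, -2, 14], "dr": [0, 0, 0]}, {"delta_pos": [0, 0, 0], "dr": [4.95, 0.81, -6.9]}, {"delta_pos": [0, 0, 0], "dr": [4.95, 0.81, -6.9]}, {"delta_pos": [0, 0, 0], "dr": [4.95, 0.81, -6.9]}, {"delta_pos": [0, 0, 0], "dr": [4.95, 0.81, -6.9]}, {"delta_pos": [0, 0, 0], "dr": [4.95, 0.81, -6.9]}, {"delta_pos": [0, 0, 0], "dr": [4.95, 0.81, -6.9]}, {"delta_pos": [0, 0, 0], "dr": [4.95, 0.81, -6.9]}, {"delta_pos": [0, 0, 0], "dr": [4.95, 0.81, -6.9]}, {"delta_pos": [0, 0, 0], "dr": [4.95, 0.81, -6.9]}, {"delta_pos": [0, 0, 0], "dr": [4.95, 0.81, -6.9]}, {"delta_pos": [0, 0, 0], "dr": [4.95, 0.81, -6.9]}, {"delta_pos": [0, 0, 0], "dr": [4.95, 0.81, -6.9]}, {"delta_pos": [0, 0, 0], "dr": [4.95, 0.81, -6.9]}, {"delta_pos": [0, 0, 0], "dr": [4.95, 0.81, -6.9]}, {"delta_pos": [0, 0, 0], "dr": [4.95, 0.81, -6.9]}, {"delta_pos": [0, 0, 0], "dr": [4.95, 0.81, -6.9]}]'

```text
time_s: 7.05
position: [0.3888, 0.0751, 0.2323]
tool_rot: [[0.663, -0.472, 0.581], [-0.632, -0.769, 0.096], [0.402, -0.431, -0.808]]
ft_force: [-0.1, -0.2, -0.4]
grip_width: 0.0856
```

```bash
cat > plan.py <<'E'
from sim import *
from rig import env
def goto(p,R,q,T,tgt,n,name=""):
    rv=Ro.from_matrix(T@R.T).as_rotvec(degrees=True);d=(tgt-p)*1e3
    print(name,"n",n,"d/n",(d/n).round(2),"rv/n",(rv/n).round(2))
    p,R,q=sim(p,R,q,[(d/n,rv/n)]*n);print("   q",q.round(1));return p,R,q
def now():
    s=env.observe();print(s['time_s'],s['position'].round(4),s['q'].round(1));return s['position'],s['tool_rot'],s['q']
def spun(lean,a):
    R=rot(lean,0);return Ro.from_rotvec(np.radians(a)*R[:,2]).as_matrix()@R
g=H-X*.004+np.array([0,0,.001])
E
python3 - <<'E'
from plan import *
p,R,q=now();T=rot(45)
# current spin relative to unflipped
x=R[:,0];print("spin now",np.degrees(np.arctan2(x@-T[:,1],-(x@T[:,0]))))
for a in(190,200,180):
    P=goto(p,R,q,spun(45,a),g-T[:,2]*.13,10,"lean %d"%a)
P=goto(p,R,q,spun(45,190),g-T[:,2]*.13,10)
print("spin"); P=sim(*P,[([0,0,0],8.5*T[:,2])]*19);print(P[2].round(1))
P=goto(*P,T,g,14,"in")
E
```

```text
7.05 [0.3888 0.0751 0.2323] [-15.4  -4.8 120.   26.2  34.1   4.4]
spin now -42.22397958099305
lean 190 n 10 d/n [ 1.64 -0.1  -6.74] rv/n [ 3.53 -0.24 -3.98]
   q [-18.5   6.7 132.2  90.5  19.7 -11.5]
lean 200 n 10 d/n [ 1.64 -0.1  -6.74] rv/n [ 4.17 -0.1  -4.74]
   q [-18.5   6.7 132.2  90.6  19.7  -1.6]
lean 180 n 10 d/n [ 1.64 -0.1  -6.74] rv/n [ 2.9  -0.37 -3.22]
   q [-18.5   6.7 132.2  90.5  19.7 -21.4]
 n 10 d/n [ 1.64 -0.1  -6.74] rv/n [ 3.53 -0.24 -3.98]
   q [-18.5   6.7 132.2  90.5  19.7 -11.5]
spin
[-18.3   6.7 132.2  90.7  19.5 150. ]
in n 14 d/n [ 6.47  1.13 -6.57] rv/n [ 0.42  0.07 -0.43]
   q [-10.4  28.9 125.9 140.7  22.7 112.5]
```

Call:
arm_command --steps '[{"delta_pos": [1.6, -0.1, -6.7], "dr": [3.53, -0.24, -3.98]}, {"delta_pos": [1.6, -0.1, -6.7], "dr": [3.53, -0.24, -3.98]}, {"delta_pos": [1.6, -0.1, -6.7], "dr": [3.53, -0.24, -3.98]}, {"delta_pos": [1.6, -0.1, -6.7], "dr": [3.53, -0.24, -3.98]}, {"delta_pos": [1.6, -0.1, -6.7], "dr": [3.53, -0.24, -3.98]}, {"delta_pos": [1.6, -0.1, -6.7], "dr": [3.53, -0.24, -3.98]}, {"delta_pos": [1.6, -0.1, -6.7], "dr": [3.53, -0.24, -3.98]}, {"delta_pos": [1.6, -0.1, -6.7], "dr": [3.53, -0.24, -3.98]}, {"delta_pos": [1.6, -0.1, -6.7], "dr": [3.53, -0.24, -3.98]}, {"delta_pos": [1.6, -0.1, -6.7], "dr": [3.53, -0.24, -3.98]}, {"delta_pos": [0, 0, 0], "dr": [0, 0, 0]}, {"delta_pos": [0, 0, 0], "dr": [0, 0, 0]}]'

```text
time_s: 8.25
position: [0.4046, 0.074, 0.1654]
tool_rot: [[0.054, -0.716, 0.696], [-0.992, 0.042, 0.12], [-0.116, -0.696, -0.708]]
ft_force: [1.0, -0.3, -0.4]
grip_width: 0.0854
```

```bash
python3 - <<'E'
from plan import *
P=now();T=rot(45)
P=goto(*P,spun(45,190),g-T[:,2]*.13,1,"rest")
E
```

```text
8.25 [0.4046 0.074  0.1654] [-17.9   6.5 132.2  90.3  19.2 -11.4]
rest n 1 d/n [ 0.61  0.09 -0.49] rv/n [ 0.42 -0.02 -0.33]
   q [-18.5   6.7 132.2  90.5  19.7 -11.5]
```

Call:
arm_command --steps '[{"delta_pos": [0, 0, 0], "dr": [5.92, 1.03, -6.01]}, {"delta_pos": [0, 0, 0], "dr": [5.92, 1.03, -6.01]}, {"delta_pos": [0, 0, 0], "dr": [5.92, 1.03, -6.01]}, {"delta_pos": [0, 0, 0], "dr": [5.92, 1.03, -6.01]}, {"delta_pos": [0, 0, 0], "dr": [5.92, 1.03, -6.01]}, {"delta_pos": [0, 0, 0], "dr": [5.92, 1.03, -6.01]}, {"delta_pos": [0, 0, 0], "dr": [5.92, 1.03, -6.01]}, {"delta_pos": [0, 0, 0], "dr": [5.92, 1.03, -6.01]}, {"delta_pos": [0, 0, 0], "dr": [5.92, 1.03, -6.01]}, {"delta_pos": [0, 0, 0], "dr": [5.92, 1.03, -6.01]}, {"delta_pos": [0, 0, 0], "dr": [5.92, 1.03, -6.01]}, {"delta_pos": [0, 0, 0], "dr": [5.92, 1.03, -6.01]}, {"delta_pos": [0, 0, 0], "dr": [5.92, 1.03, -6.01]}, {"delta_pos": [0, 0, 0], "dr": [5.92, 1.03, -6.01]}, {"delta_pos": [0, 0, 0], "dr": [5.92, 1.03, -6.01]}, {"delta_pos": [0, 0, 0], "dr": [5.92, 1.03, -6.01]}, {"delta_pos": [0, 0, 0], "dr": [5.92, 1.03, -6.01]}, {"delta_pos": [0, 0, 0], "dr": [5.92, 1.03, -6.01]}, {"delta_pos": [0, 0, 0], "dr": [5.92, 1.03, -6.01]}]'

```text
time_s: 10.15
position: [0.4048, 0.074, 0.1661]
tool_rot: [[-0.276, 0.662, 0.696], [0.955, 0.27, 0.122], [-0.107, 0.699, -0.707]]
ft_force: [0.0, -1.2, 0.5]
grip_width: 0.0853
```

```bash
python3 - <<'E'
from plan import *
P=now();T=rot(45)
P=goto(*P,T,g-T[:,2]*.04,8,"in1")
P=goto(*P,T,g,4,"in2")
for s in(.04,.08,.12,.168): P=goto(*P,T,g+Y*s,6,"slide")
P=goto(*P,T,g+Y*.168-T[:,2]*.1,8,"out")
E
```

```text
10.15 [0.4048 0.074  0.1661] [-18.    6.4 132.2  90.1  19.3 150.7]
in1 n 8 d/n [ 7.89  1.38 -8.1 ] rv/n [ 0.76  0.13 -0.77]
   q [-12.3  22.8 128.7 131.7  21.  120.2]
in2 n 4 d/n [ 6.97  1.22 -7.07] rv/n [-0. -0.  0.]
   q [-10.4  28.9 125.9 140.7  22.7 112.5]
slide n 6 d/n [-1.15  6.57 -0.  ] rv/n [ 0. -0.  0.]
   q [ -3.5  28.9 125.5 152.6  20.8 106.3]
slide n 6 d/n [-1.15  6.57 -0.  ] rv/n [ 0. -0.  0.]
   q [  3.5  29.2 124.4 166.   18.9  98.8]
slide n 6 d/n [-1.15  6.57 -0.  ] rv/n [ 0. -0.  0.]
   q [ 10.4  29.6 122.6 181.2  17.2  89.2]
slide n 6 d/n [-1.38  7.88 -0.  ] rv/n [ 0. -0.  0.]
   q [ 18.3  30.3 119.6 202.4  15.7  74.3]
out n 8 d/n [-8.71 -1.52  8.84] rv/n [ 0. -0.  0.]
ROW 8 e 0.0087 dq [ 0.7 -1.7  0.5  6.8 -0.  -6.4] [ 20.8  16.5 124.7 233.1  10.2  45.1]
   q [ 20.8  16.5 124.7 233.1  10.2  45.1]
```

Good. Drive in to the grasp.

Call:
arm_command --steps '[{"delta_pos": [7.9, 1.4, -8.1], "dr": [0.76, 0.13, -0.77]}, {"delta_pos": [7.9, 1.4, -8.1], "dr": [0.76, 0.13, -0.77]}, {"delta_pos": [7.9, 1.4, -8.1], "dr": [0.76, 0.13, -0.77]}, {"delta_pos": [7.9, 1.4, -8.1], "dr": [0.76, 0.13, -0.77]}, {"delta_pos": [7.9, 1.4, -8.1], "dr": [0.76, 0.13, -0.77]}, {"delta_pos": [7.9, 1.4, -8.1], "dr": [0.76, 0.13, -0.77]}, {"delta_pos": [7.9, 1.4, -8.1], "dr": [0.76, 0.13, -0.77]}, {"delta_pos": [7.9, 1.4, -8.1], "dr": [0.76, 0.13, -0.77]}, {"delta_pos": [7, 1.2, -7.1], "dr": [0, 0, 0]}, {"delta_pos": [7, 1.2, -7.1], "dr": [0, 0, 0]}, {"delta_pos": [7, 1.2, -7.1], "dr": [0, 0, 0]}, {"delta_pos": [7, 1.2, -7.1], "dr": [0, 0, 0]}, {"delta_pos": [0, 0, 0], "dr": [0, 0, 0]}, {"delta_pos": [0, 0, 0], "dr": [0, 0, 0]}]'

```text
time_s: 11.55
position: [0.4958, 0.0902, 0.0728]
tool_rot: [[-0.176, 0.696, 0.697], [0.984, 0.126, 0.123], [-0.002, 0.707, -0.707]]
ft_force: [-0.5, 0.2, 0.4]
grip_width: 0.0856
```

```bash
python3 snap.py side s2; python3 - <<'E'
import cv2
from plan import *
P=now();T=rot(45);goto(*P,T,g,1)
im=cv2.imread("pics/s2.png");cv2.imwrite("pics/s2c.png",cv2.resize(im[140:290,250:450],(800,600),interpolation=cv2.INTER_CUBIC))
E
```

```text
11.55 [0.49579749 0.0901935  0.07279258] [ -9.9  28.9 125.8 141.1  22.6 112.1]
11.6 [0.4956 0.0902 0.0729] [ -9.9  28.9 125.8 141.1  22.6 112.1]
 n 1 d/n [ 0.11 -0.26  0.11] rv/n [ 0.13  0.04 -0.23]
   q [-10.4  28.9 125.9 140.7  22.7 112.5]
```

View pics/s2c.png

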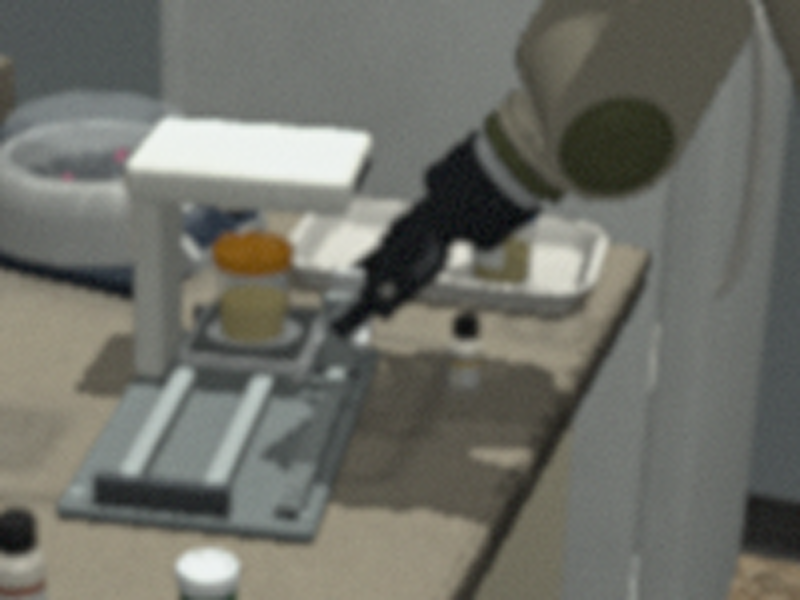

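Fingers (tip at (345,325) in the crop) straddle the handle, body clear of the head. Close.

Call:
arm_command --steps '[{"delta_pos": [0, 0, 0], "dr": [0, 0, 0]}, {"delta_pos": [0, 0, 0], "dr": [0, 0, 0]}, {"delta_pos": [0, 0, 0], "dr": [0, 0, 0]}, {"delta_pos": [0, 0, 0], "dr": [0, 0, 0]}, {"delta_pos": [0, 0, 0], "dr": [0, 0, 0]}, {"delta_pos": [0, 0, 0], "dr": [0, 0, 0]}, {"delta_pos": [0, 0, 0], "dr": [0, 0, 0]}]' --grip 0 --squeeze 40

```text
time_s: 12.3
position: [0.4954, 0.0902, 0.073]
tool_rot: [[-0.174, 0.695, 0.697], [0.985, 0.124, 0.123], [-0.001, 0.708, -0.706]]
ft_force: [-6.4, 0.2, 8.7]
grip_width: 0.0338
```

Call:
arm_command --steps '[{"delta_pos": [-0.5, 3, 0], "dr": [0, 0, 0]}, {"delta_pos": [-0.9, 5, 0], "dr": [0, 0, 0]}, {"delta_pos": [-1.2, 6.9, 0], "dr": [0, 0, 0]}, {"delta_pos": [-1.2, 6.9, 0], "dr": [0, 0, 0]}, {"delta_pos": [-1.2, 6.9, 0], "dr": [0, 0, 0]}, {"delta_pos": [-1.2, 6.9, 0], "dr": [0, 0, 0]}, {"delta_pos": [-1.2, 6.9, 0], "dr": [0, 0, 0]}, {"delta_pos": [-1.2, 6.9, 0], "dr": [0, 0, 0]}]'

```text
time_s: 13.1
position: [0.4868, 0.1395, 0.0729]
tool_rot: [[-0.173, 0.696, 0.697], [0.985, 0.124, 0.122], [-0.001, 0.708, -0.707]]
ft_force: [-5.5, -3.3, 9.1]
grip_width: 0.0339
```

Call:
arm_command --steps '[{"delta_pos": [-1.2, 6.9, 0], "dr": [0, 0, 0]}, {"delta_pos": [-1.2, 6.9, 0], "dr": [0, 0, 0]}, {"delta_pos": [-1.2, 6.9, 0], "dr": [0, 0, 0]}, {"delta_pos": [-1.2, 6.9, 0], "dr": [0, 0, 0]}, {"delta_pos": [-1.2, 6.9, 0], "dr": [0, 0, 0]}, {"delta_pos": [-1.2, 6.9, 0], "dr": [0, 0, 0]}, {"delta_pos": [-1.2, 6.9, 0], "dr": [0, 0, 0]}, {"delta_pos": [-1.2, 6.9, 0], "dr": [0, 0, 0]}, {"delta_pos": [-1.2, 6.9, 0], "dr": [0, 0, 0]}, {"delta_pos": [-1.2, 6.9, 0], "dr": [0, 0, 0]}, {"delta_pos": [-1.2, 6.9, 0], "dr": [0, 0, 0]}, {"delta_pos": [-1.2, 6.9, 0], "dr": [0, 0, 0]}, {"delta_pos": [-1.2, 6.9, 0], "dr": [0, 0, 0]}, {"delta_pos": [-1.2, 6.9, 0], "dr": [0, 0, 0]}, {"delta_pos": [-1.2, 6.9, 0], "dr": [0, 0, 0]}, {"delta_pos": [-0.9, 5, 0], "dr": [0, 0, 0]}, {"delta_pos": [-0.7, 4, 0], "dr": [0, 0, 0]}, {"delta_pos": [-0.3, 2, 0], "dr": [0, 0, 0]}]'

```text
time_s: 14.9
position: [0.4668, 0.254, 0.073]
tool_rot: [[-0.174, 0.696, 0.697], [0.985, 0.124, 0.122], [-0.001, 0.707, -0.707]]
ft_force: [-5.6, -2.8, 9.0]
grip_width: 0.0341
```

Call:
arm_command --steps '[{"delta_pos": [-0.2, 1, 0], "dr": [0, 0, 0]}, {"delta_pos": [-0.2, 1, 0], "dr": [0, 0, 0]}, {"delta_pos": [0, 0, 0], "dr": [0, 0, 0]}]'

```text
time_s: 15.2
position: [0.4668, 0.2546, 0.0729]
tool_rot: [[-0.171, 0.696, 0.697], [0.985, 0.121, 0.12], [-0.001, 0.708, -0.707]]
ft_force: [-4.4, -15.6, 10.1]
grip_width: 0.0339
```

Hard stop reached (−15.6 N). Let go and check.

Call:
arm_command --steps '[{"delta_pos": [0, 0, 0], "dr": [0, 0, 0]}, {"delta_pos": [0, 0, 0], "dr": [0, 0, 0]}, {"delta_pos": [0, 0, 0], "dr": [0, 0, 0]}, {"delta_pos": [0, 0, 0], "dr": [0, 0, 0]}, {"delta_pos": [0, 0, 0], "dr": [0, 0, 0]}]' --grip 1

```text
time_s: 15.7
position: [0.4669, 0.256, 0.0725]
tool_rot: [[-0.175, 0.696, 0.697], [0.985, 0.125, 0.122], [-0.002, 0.707, -0.707]]
ft_force: [0.5, -0.1, 1.0]
grip_width: 0.0856
```

```bash
python3 snap.py side s3; python3 snap.py scene c3; python3 - <<'E'
from plan import *
from h import *
import pickle
P0=now();T=rot(45)
rs=[]
for t in("s3","c3"):
    c=pickle.load(open(f"pics/{t}.pkl","rb"));im=cv2.imread(f"pics/{t}.png")
    m=cv2.inRange(cv2.cvtColor(im,cv2.COLOR_BGR2HSV),(10,150,90),(24,255,255));N,l,st,ce=cv2.connectedComponentsWithStats(m)
    i=1+st[1:,4].argmax();print(t,st[i],ce[i]);rs.append(ray(c,ce[i]))
print("cap",tri(rs), "pred nest",g+X*(.004+.0655)+Y*.168)
P=goto(*P0,T,P0[0]-T[:,2]*.085,7,"out")
P=goto(*P,rot(0,0),np.array([.43,.23,.22]),8,"up, unlean")
E
```

```text
15.7 [0.46692693 0.25598642 0.07249268] [ 18.8  30.3 119.3 203.9  15.5  73. ]
15.75 [0.46690716 0.25595939 0.07248898] [ 18.8  30.3 119.3 203.9  15.5  73. ]
15.8 [0.4669 0.256  0.0725] [ 18.8  30.3 119.3 203.9  15.5  73. ]
s3 [289 219  23  14 248] [300.32258065 225.93145161]
c3 [265 202  25  16 316] [276.89240506 209.30379747]
cap (array([0.54310946, 0.2519709 , 0.09662707]), [np.float64(0.001266022292376884), np.float64(0.0012660222923768299)]) pred nest [0.53534057 0.26735972 0.073     ]
out n 7 d/n [-8.46 -1.48  8.59] rv/n [ 0.01  0.   -0.02]
   q [ 20.1  18.6 124.  225.3  10.2  52.4]
up, unlean n 8 d/n [ 2.79 -1.95 10.93] rv/n [-0.97  5.54 -0.  ]
ROW 1 e 0.0695 dq [  1.4  -1.   -2.2  35.7  -0.  -34.8] [ 21.5  17.6 121.8 261.   10.2  17.6]
ROW 2 e 0.171 dq [-0.4 -0.4  0.1  0.  -0.  -0.5] [ 21.1  17.2 121.9 261.   10.2  17.2]
ROW 3 e 0.2725 dq [-0.4 -0.4  0.1 -0.   0.  -0.5] [ 20.7  16.9 122.1 261.   10.2  16.7]
ROW 4 e 0.3739 dq [-0.4 -0.3  0.1  0.  -0.  -0.5] [ 20.3  16.5 122.2 261.   10.2  16.2]
ROW 5 e 0.4753 dq [-0.4 -0.3  0.1  0.   0.  -0.6] [ 19.9  16.2 122.3 261.   10.2  15.6]
ROW 6 e 0.5766 dq [-0.4 -0.3  0.1 -0.   0.  -0.6] [ 19.4  15.9 122.4 261.   10.2  15. ]
ROW 7 e 0.6778 dq [-0.4 -0.3  0.1 -0.   0.  -0.6] [ 19.   15.6 122.5 261.   10.2  14.4]
ROW 8 e 0.7788 dq [-0.4 -0.3  0.1  0.  -0.  -0.7] [ 18.6  15.3 122.5 261.   10.2  13.7]
   q [ 18.6  15.3 122.5 261.   10.2  13.7]
```

Carriage at the stop, cap moved with it. Plan the exit to a tool-down pose.

```bash
python3 - <<'E'
from plan import *
P0=now();T=rot(45)
P1=goto(*P0,T,P0[0]-T[:,2]*.07,6,"out")
Z=lambda a:Ro.from_euler('z',a,degrees=True).as_matrix()
for yaw in(15,25,35):
  T2=Z(yaw)@T
  P=goto(*P1,T2,np.array([.40,.19,.2]),6,"yaw%d"%yaw)
  # spin -180 and unlean
  T3=Z(yaw)@Ro.from_rotvec(-np.radians(90)*rot(20)[:,2]).as_matrix()@rot(20)
  P=goto(*P,T3,np.array([.40,.19,.24]),13,"half")
  P=goto(*P,rot(0,1),np.array([.45,.24,.26]),13,"down")
E
```

```text
15.8 [0.4669 0.256  0.0725] [ 18.8  30.3 119.3 203.9  15.5  73. ]
out n 6 d/n [-8.13 -1.42  8.25] rv/n [ 0.02  0.   -0.03]
   q [ 19.8  20.8 123.5 218.5  11.2  59. ]
yaw15 n 6 d/n [-3.02 -9.57 13.  ] rv/n [0.  0.  2.5]
ROW 1 e 0.0191 dq [ -2.7  -2.2   1.6 -17.8  -1.   13.8] [ 17.1  18.6 125.  200.7  10.2  72.8]
ROW 2 e 0.037 dq [ -3.7  -2.3   1.6 -28.7   0.   24. ] [ 13.4  16.2 126.6 172.1  10.2  96.8]
ROW 3 e 0.0303 dq [ -4.8  -3.3   0.2 -44.8   0.   39.5] [  8.6  13.  126.8 127.2  10.2 136.3]
ROW 4 e 0.0159 dq [ -2.   -3.1  -1.  -31.7   0.   28.7] [  6.6   9.9 125.9  95.5  10.2 165. ]
ROW 5 e 0.0411 dq [-2.9 -2.1  0.9 -3.8  3.1  0. ] [  3.7   7.8 126.7  91.8  13.3 165. ]
ROW 6 e 0.0633 dq [-4.2 -2.2  0.8 -4.6  5.1 -0. ] [ -0.5   5.6 127.5  87.1  18.4 165. ]
   q [ -0.5   5.6 127.5  87.1  18.4 165. ]
half n 13 d/n [-0.   -0.    3.08] rv/n [-4.03 -0.21  5.88]
ROW 1 e 0.0727 dq [-1.5 -0.5 -0.8 -8.   2.9  0. ] [ -2.    5.1 126.7  79.2  21.3 165. ]
ROW 2 e 0.0778 dq [-1.3 -0.5 -1.1 -7.8  3.1  0. ] [ -3.3   4.6 125.6  71.4  24.4 165. ]
ROW 3 e 0.0782 dq [-1.  -0.5 -1.5 -7.5  3.2  0. ] [ 
[... 2383 characters left out ...]
6 120.   10.2 141.1]
ROW 3 e 0.0 dq [ -4.6  -2.9  -0.3 -29.7   5.4  22.3] [  5.   12.  125.4  90.3  15.6 163.5]
ROW 4 e 0.013 dq [-5.4 -2.2  0.3 -9.5  8.   1.5] [ -0.4   9.8 125.6  80.8  23.7 165. ]
ROW 5 e 0.0217 dq [-5.3 -1.9 -0.5 -7.8  8.5  0. ] [ -5.8   7.9 125.1  73.   32.1 165. ]
ROW 6 e 0.0229 dq [-4.7 -1.6 -1.5 -7.1  8.6  0. ] [-10.5   6.2 123.6  65.9  40.7 165. ]
   q [-10.5   6.2 123.6  65.9  40.7 165. ]
half n 13 d/n [-0.   -0.    3.08] rv/n [-3.72 -1.57  5.88]
ROW 1 e 0.0128 dq [ 0.4 -0.5 -2.2 -6.3  2.   0. ] [-10.1   5.7 121.3  59.7  42.7 165. ]
   q [  2.5   4.8 102.8  15.7  58.4 130.9]
down n 13 d/n [3.85 3.85 1.54] rv/n [-1.52  0.48  4.19]
   q [14.7 17.4 79.9  0.  82.6 94.8]
```

```bash
cat >> plan.py <<'E'
def via(P,qt,name):
    p,R=fk(np.array(qt,float),K);T=R@F
    ang=np.degrees(np.linalg.norm(Ro.from_matrix(T@P[1].T).as_rotvec()));n=int(max(np.ceil(ang/8.4),np.ceil(np.linalg.norm(p-P[0])/.035)))
    P=goto(*P,T,p,n,name);print("   tcp",p.round(3),"z",T[:,2].round(2),"x",T[:,0].round(2));return P
E
python3 - <<'E'
from plan import *
P0=now();T=rot(45)
P=goto(*P0,T,P0[0]-T[:,2]*.06,6,"out")
for q in([19,16,121,180,14,83],[18,10,120,120,17,110],[16,6,113,70,28,125],[15,8,100,30,50,115],[14.7,17.4,79.9,0,82.6,94.8]):
    P=via(P,q,str(q))
E
```

```text
15.8 [0.4669 0.256  0.0725] [ 18.8  30.3 119.3 203.9  15.5  73. ]
out n 6 d/n [-6.97 -1.22  7.07] rv/n [ 0.02  0.   -0.03]
   q [ 19.5  22.2 123.  214.9  11.9  62.5]
[19, 16, 121, 180, 14, 83] n 3 d/n [ 5.95 10.36 25.7 ] rv/n [-0.76 -4.33  4.49]
ROW 3 e 0.0 dq [ -0.4  -1.9  -0.9 -12.4   0.9   7.5] [ 19.  16. 121. 180.  14.  83.]
   q [ 19.  16. 121. 180.  14.  83.]
   tcp [0.443 0.28  0.192] z [ 0.79  0.27 -0.54] x [-0.39  0.92 -0.1 ]
[18, 10, 120, 120, 17, 110] n 5 d/n [-6.43  8.44  8.84] rv/n [-3.28 -2.3   5.6 ]
ROW 3 e 0.0 dq [ -0.2  -1.2  -0.2 -12.2   0.5   5.6] [ 18.4  12.4 121.1 144.8  15.2  98.2]
ROW 4 e 0.0 dq [ -0.2  -1.2  -0.4 -12.5   0.7   5.9] [ 18.2  11.2 120.7 132.3  15.9 104.1]
ROW 5 e 0.0 dq [ -0.2  -1.2  -0.7 -12.3   1.1   5.9] [ 18.  10. 120. 120.  17. 110.]
   q [ 18.  10. 120. 120.  17. 110.]
   tcp [0.411 0.322 0.236] z [ 0.71  0.5  -0.5 ] x [-0.7   0.56 -0.43]
[16, 6, 113, 70, 28, 125] n 5 d/n [-2.81  4.7   6.78] rv/n [-4.07 -2.45  5.58]
ROW 1 e 0.0 dq [ -0.7  -0.9  -1.  -12.4   1.5   5.1] [ 17.3   9.1 119.  107.6  18.5 115.1]
   q [ 16.   6. 113.  70.  28. 125.]
   tcp [0.397 0.345 0.27 ] z [ 0.55  0.62 -0.57] x [-0.72 -0.   -0.69]
[15, 8, 100, 30, 50, 115] n 7 d/n [ 0.82 -3.07 -1.4 ] rv/n [-4.75 -1.42  5.36]
   q [ 15.   8. 100.  30.  50. 115.]
   tcp [0.402 0.324 0.26 ] z [ 0.29  0.48 -0.83] x [-0.33 -0.76 -0.55]
[14.7, 17.4, 79.9, 0, 82.6, 94.8] n 6 d/n [  7.93 -13.94   0.04] rv/n [-5.57  1.39  5.65]
   q [14.7 17.4 79.9 -0.  82.6 94.8]
   tcp [0.45  0.24  0.261] z [ 0.  0. -1.] x [ 0.17 -0.99 -0.  ]
```

Call:
arm_command --steps '[{"delta_pos": [-7, -1.2, 7], "dr": [0, 0, 0]}, {"delta_pos": [-7, -1.2, 7], "dr": [0, 0, 0]}, {"delta_pos": [-7, -1.2, 7], "dr": [0, 0, 0]}, {"delta_pos": [-7, -1.2, 7], "dr": [0, 0, 0]}, {"delta_pos": [-7, -1.2, 7], "dr": [0, 0, 0]}, {"delta_pos": [-7, -1.2, 7], "dr": [0, 0, 0]}, {"delta_pos": [6, 10.4, 25.7], "dr": [-0.76, -4.33, 4.49]}, {"delta_pos": [6, 10.4, 25.7], "dr": [-0.76, -4.33, 4.49]}, {"delta_pos": [6, 10.4, 25.7], "dr": [-0.76, -4.33, 4.49]}, {"delta_pos": [-6.4, 8.4, 8.8], "dr": [-3.28, -2.3, 5.6]}, {"delta_pos": [-6.4, 8.4, 8.8], "dr": [-3.28, -2.3, 5.6]}, {"delta_pos": [-6.4, 8.4, 8.8], "dr": [-3.28, -2.3, 5.6]}, {"delta_pos": [-6.4, 8.4, 8.8], "dr": [-3.28, -2.3, 5.6]}, {"delta_pos": [-6.4, 8.4, 8.8], "dr": [-3.28, -2.3, 5.6]}, {"delta_pos": [-2.8, 4.7, 6.8], "dr": [-4.07, -2.45, 5.58]}, {"delta_pos": [-2.8, 4.7, 6.8], "dr": [-4.07, -2.45, 5.58]}, {"delta_pos": [-2.8, 4.7, 6.8], "dr": [-4.07, -2.45, 5.58]}, {"delta_pos": [-2.8, 4.7, 6.8], "dr": [-4.07, -2.45, 5.58]}, {"delta_pos": [-2.8, 4.7, 6.8], "dr": [-4.07, -2.45, 5.58]}, {"delta_pos": [0, 0, 0], "dr": [0, 0, 0]}]'

```text
time_s: 17.8
position: [0.3968, 0.3455, 0.2713]
tool_rot: [[-0.716, -0.433, 0.547], [-0.006, 0.788, 0.616], [-0.698, 0.438, -0.566]]
ft_force: [1.0, -0.4, 0.1]
grip_width: 0.0857
```

```bash
python3 - <<'E'
from plan import *
P=now()
for q in([15,8,100,30,50,115],[14.7,17.4,79.9,0,82.6,94.8]):
    P=via(P,q,str(q))
E
```

```text
17.8 [0.3968 0.3455 0.2713] [ 16.2   6.  112.9  70.   27.8 124.8]
[15, 8, 100, 30, 50, 115] n 7 d/n [ 0.82 -3.08 -1.57] rv/n [-4.75 -1.39  5.33]
   q [ 15.   8. 100.  30.  50. 115.]
   tcp [0.402 0.324 0.26 ] z [ 0.29  0.48 -0.83] x [-0.33 -0.76 -0.55]
[14.7, 17.4, 79.9, 0, 82.6, 94.8] n 6 d/n [  7.93 -13.94   0.04] rv/n [-5.57  1.39  5.65]
   q [14.7 17.4 79.9 -0.  82.6 94.8]
   tcp [0.45  0.24  0.261] z [ 0.  0. -1.] x [ 0.17 -0.99 -0.  ]
```

Call:
arm_command --steps '[{"delta_pos": [0.8, -3.1, -1.6], "dr": [-4.75, -1.39, 5.33]}, {"delta_pos": [0.8, -3.1, -1.6], "dr": [-4.75, -1.39, 5.33]}, {"delta_pos": [0.8, -3.1, -1.6], "dr": [-4.75, -1.39, 5.33]}, {"delta_pos": [0.8, -3.1, -1.6], "dr": [-4.75, -1.39, 5.33]}, {"delta_pos": [0.8, -3.1, -1.6], "dr": [-4.75, -1.39, 5.33]}, {"delta_pos": [0.8, -3.1, -1.6], "dr": [-4.75, -1.39, 5.33]}, {"delta_pos": [0.8, -3.1, -1.6], "dr": [-4.75, -1.39, 5.33]}, {"delta_pos": [7.9, -13.9, 0], "dr": [-5.57, 1.39, 5.65]}, {"delta_pos": [7.9, -13.9, 0], "dr": [-5.57, 1.39, 5.65]}, {"delta_pos": [7.9, -13.9, 0], "dr": [-5.57, 1.39, 5.65]}, {"delta_pos": [7.9, -13.9, 0], "dr": [-5.57, 1.39, 5.65]}, {"delta_pos": [7.9, -13.9, 0], "dr": [-5.57, 1.39, 5.65]}, {"delta_pos": [7.9, -13.9, 0], "dr": [-5.57, 1.39, 5.65]}, {"delta_pos": [0, 0, 0], "dr": [0, 0, 0]}, {"delta_pos": [0, 0, 0], "dr": [0, 0, 0]}]'

```text
time_s: 19.3
position: [0.449, 0.2413, 0.2578]
tool_rot: [[0.168, -0.986, 0.002], [-0.986, -0.168, 0.003], [-0.002, -0.003, -1.0]]
ft_force: [-0.9, -0.5, 1.2]
grip_width: 0.0852
```

```bash
python3 snap.py wrist w4; python3 - <<'E'
from plan import *
from h import *
import pickle
P0=now()
c=pickle.load(open("pics/w4.pkl","rb"));im=cv2.imread("pics/w4.png")
m=cv2.inRange(cv2.cvtColor(im,cv2.COLOR_BGR2HSV),(8,150,90),(24,255,255));N,l,st,ce=cv2.connectedComponentsWithStats(m)
i=1+st[1:,4].argmax();pts=cv2.findNonZero((l==i).astype(np.uint8));u,r=cv2.minEnclosingCircle(pts)
print(st[i],ce[i],u,r,"cap",plane(c,u,.11))
E
```

```text
19.3 [0.44904863 0.24133643 0.25775404] [14.9 17.5 80.2  0.1 82.1 95.2]
19.35 [0.4489 0.2411 0.258 ] [14.9 17.5 80.2  0.1 82.1 95.2]
[ 271   19   83   88 5580] [311.64014337  62.39193548] (311.5, 62.5) 43.96030807495117 cap [0.53925675 0.26307635 0.11      ]
```

View pics/w4.png

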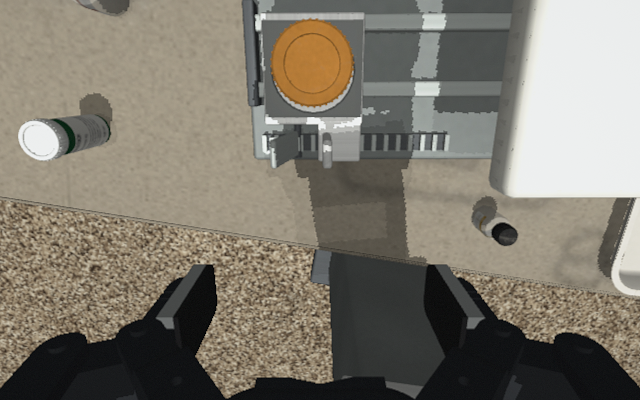

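Wrist view: orange cup in the recess (cap circle (311,62), r 44), tab leaning outward at (285,145): locked at the end. Check cupboard corner and plan the pick.

```bash
python3 - <<'E'
from plan import *
from h import *
S=env.get_calibration("scene");D=env.get_calibration("side")
print("cupboard",tri([ray(S,(305,40)),ray(D,(320,65))]))
P=now();R=rot(0,1)
P=goto(*P,R,np.array([.5375,.265,.17]),6,"above");P=goto(*P,R,np.array([.5375,.265,.079]),5,"down")
P=goto(*P,R,np.array([.5375,.265,.26]),5,"up")
Rt=Ro.from_euler('z',-5,degrees=True).as_matrix()@R
P=goto(*P,Rt,np.array([.552,-.161,.26]),12,"tray");P=goto(*P,Rt,np.array([.552,-.161,.042]),8,"down")
print(fk(P[2],K)[0])
E
```

```text
cupboard (array([ 0.6291546 , -0.11065655,  0.46324433]), [np.float64(0.002148479144579118), np.float64(0.0021484791445789777)])
19.35 [0.4489 0.2411 0.258 ] [14.9 17.5 80.2  0.1 82.1 95.2]
above n 6 d/n [ 14.76   3.98 -14.66] rv/n [-0.02  0.03  0.04]
   q [14.9 30.5 74.   0.  75.5 95. ]
down n 5 d/n [  0.   -0.  -18.2] rv/n [ 0. -0.  0.]
   q [14.9 36.3 80.1 -0.  63.6 95. ]
up n 5 d/n [ 0.  -0.  36.2] rv/n [0. 0. 0.]
   q [14.9 26.5 65.5  0.  88.  95. ]
tray n 12 d/n [  1.21 -35.5    0.  ] rv/n [ 0.    0.   -0.42]
   q [-28.1  24.   69.6   0.   86.3  57. ]
down n 8 d/n [ -0.    -0.   -27.25] rv/n [-0. -0. -0.]
   q [-28.1  37.4  86.    0.   56.6  57. ]
[ 0.552 -0.161  0.042]
```

Cupboard edge at x≈0.63, z≈0.46: keep low when far out, cross at x≈0.43. Descend on the finished cup and grip.

Call:
arm_command --steps '[{"delta_pos": [14.8, 4, -14.7], "dr": [0, 0, 0]}, {"delta_pos": [14.8, 4, -14.7], "dr": [0, 0, 0]}, {"delta_pos": [14.8, 4, -14.7], "dr": [0, 0, 0]}, {"delta_pos": [14.8, 4, -14.7], "dr": [0, 0, 0]}, {"delta_pos": [14.8, 4, -14.7], "dr": [0, 0, 0]}, {"delta_pos": [14.8, 4, -14.7], "dr": [0, 0, 0]}, {"delta_pos": [0, 0, -18.2], "dr": [0, 0, 0]}, {"delta_pos": [0, 0, -18.2], "dr": [0, 0, 0]}, {"delta_pos": [0, 0, -18.2], "dr": [0, 0, 0]}, {"delta_pos": [0, 0, -18.2], "dr": [0, 0, 0]}, {"delta_pos": [0, 0, -18.2], "dr": [0, 0, 0]}, {"delta_pos": [0, 0, 0], "dr": [0, 0, 0]}]'

```text
time_s: 20.55
position: [0.537, 0.2643, 0.0773]
tool_rot: [[0.167, -0.986, -0.001], [-0.986, -0.167, -0.001], [0.001, 0.001, -1.0]]
ft_force: [-0.9, 0.2, -0.0]
grip_width: 0.0853
```

Call:
arm_command --steps '[{"delta_pos": [0, 0, 0], "dr": [0, 0, 0]}, {"delta_pos": [0, 0, 0], "dr": [0, 0, 0]}, {"delta_pos": [0, 0, 0], "dr": [0, 0, 0]}, {"delta_pos": [0, 0, 0], "dr": [0, 0, 0]}, {"delta_pos": [0, 0, 0], "dr": [0, 0, 0]}, {"delta_pos": [0, 0, 0], "dr": [0, 0, 0]}]' --grip 0 --squeeze 25

```text
time_s: 21.15
position: [0.5393, 0.2646, 0.0806]
tool_rot: [[0.169, -0.986, 0.006], [-0.986, -0.169, -0.001], [0.002, -0.006, -1.0]]
ft_force: [-0.8, 0.9, 6.9]
grip_width: 0.0573
```

Call:
arm_command --steps '[{"delta_pos": [0, 0, 12], "dr": [0, 0, 0]}, {"delta_pos": [0, 0, 20], "dr": [0, 0, 0]}, {"delta_pos": [0, 0, 25], "dr": [0, 0, 0]}, {"delta_pos": [0, 0, 25], "dr": [0, 0, 0]}, {"delta_pos": [-18, -8, 20], "dr": [0, 0, 0]}, {"delta_pos": [-18, -8, 20], "dr": [0, 0, 0]}, {"delta_pos": [-18, -8, 20], "dr": [0, 0, 0]}, {"delta_pos": [-18, -8, 20], "dr": [0, 0, 0]}, {"delta_pos": [-18, -8, 20], "dr": [0, 0, 0]}, {"delta_pos": [-18, -8, 0], "dr": [0, 0, 0]}, {"delta_pos": [0, 0, 0], "dr": [0, 0, 0]}]'

```text
time_s: 22.25
position: [0.429, 0.2159, 0.2626]
tool_rot: [[0.169, -0.986, 0.004], [-0.986, -0.169, -0.002], [0.003, -0.004, -1.0]]
ft_force: [0.4, 0.4, -1.1]
grip_width: 0.0575
```

```bash
python3 snap.py side s5; python3 - <<'E'
from plan import *
import cv2
im=cv2.imread("pics/s5.png");cv2.imwrite("pics/s5c.png",cv2.resize(im[60:300,230:480],(625,600),interpolation=cv2.INTER_CUBIC))
P=now();R=rot(0,1);Rt=Ro.from_euler('z',-5,degrees=True).as_matrix()@R
P=goto(*P,R,np.array([.43,-.05,.262]),8,"cross")
P=goto(*P,Rt,np.array([.552,-.161,.2]),6,"tray");P=goto(*P,Rt,np.array([.552,-.161,.05]),7,"down")
E
```

```text
22.25 [0.42904505 0.215884   0.26258412] [12.6 14.3 84.  -0.2 81.5 92.9]
22.3 [0.4302 0.2162 0.2621] [12.6 14.4 83.9 -0.2 81.5 92.9]
cross n 8 d/n [-2.000e-02 -3.327e+01 -1.000e-02] rv/n [0.01 0.03 0.02]
   q [-22.5   9.6  90.5  -0.   80.   57.6]
tray n 6 d/n [ 20.33 -18.5  -10.33] rv/n [ 0.   -0.   -0.83]
   q [-28.1  26.7  75.5  -0.   77.8  57. ]
down n 7 d/n [  0.    -0.   -21.43] rv/n [-0. -0.  0.]
   q [-28.1  36.7  85.7  -0.   57.6  57. ]
```

View pics/s5c.png

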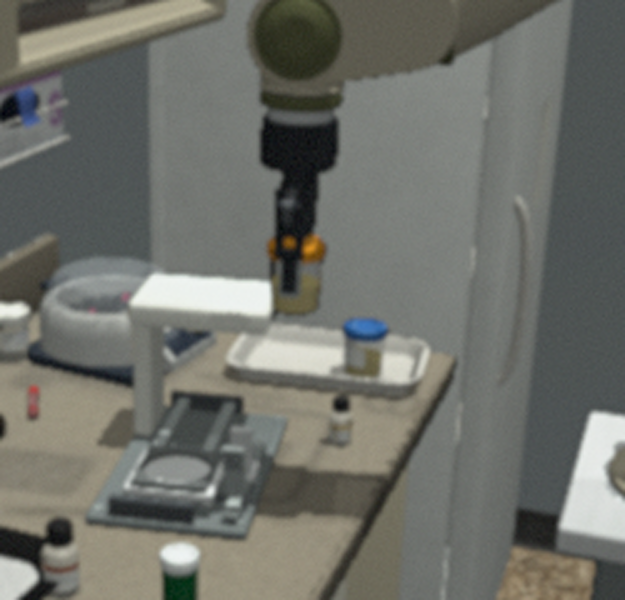

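Cup held upright (cap (297,248) in the crop), recess empty, carriage still out. Carry it to the tray.

Call:
arm_command --steps '[{"delta_pos": [0, -33.3, 0], "dr": [0, 0, 0]}, {"delta_pos": [0, -33.3, 0], "dr": [0, 0, 0]}, {"delta_pos": [0, -33.3, 0], "dr": [0, 0, 0]}, {"delta_pos": [0, -33.3, 0], "dr": [0, 0, 0]}, {"delta_pos": [0, -33.3, 0], "dr": [0, 0, 0]}, {"delta_pos": [0, -33.3, 0], "dr": [0, 0, 0]}, {"delta_pos": [0, -33.3, 0], "dr": [0, 0, 0]}, {"delta_pos": [0, -33.3, 0], "dr": [0, 0, 0]}, {"delta_pos": [20.3, -18.5, -10.3], "dr": [0, 0, -0.8]}, {"delta_pos": [20.3, -18.5, -10.3], "dr": [0, 0, -0.8]}, {"delta_pos": [20.3, -18.5, -10.3], "dr": [0, 0, -0.8]}, {"delta_pos": [20.3, -18.5, -10.3], "dr": [0, 0, -0.8]}, {"delta_pos": [20.3, -18.5, -10.3], "dr": [0, 0, -0.8]}, {"delta_pos": [20.3, -18.5, -10.3], "dr": [0, 0, -0.8]}, {"delta_pos": [0, 0, -21], "dr": [0, 0, 0]}, {"delta_pos": [0, 0, -21], "dr": [0, 0, 0]}, {"delta_pos": [0, 0, -21], "dr": [0, 0, 0]}, {"delta_pos": [0, 0, -21], "dr": [0, 0, 0]}, {"delta_pos": [0, 0, 0], "dr": [0, 0, 0]}]'

```text
time_s: 24.2
position: [0.5519, -0.1608, 0.1124]
tool_rot: [[0.086, -0.996, -0.002], [-0.996, -0.086, 0.0], [-0.001, 0.002, -1.0]]
ft_force: [-0.6, 0.5, 0.4]
grip_width: 0.0575
```

```bash
python3 snap.py wrist w6; python3 - <<'E'
from plan import *
from h import *
import pickle
c=pickle.load(open("pics/w6.pkl","rb"));im=cv2.imread("pics/w6.png")
hsv=cv2.cvtColor(im,cv2.COLOR_BGR2HSV)
for k,lo,hi in(("blue",(100,140,60),(120,255,255)),("orange",(8,150,60),(24,255,255))):
    m=cv2.inRange(hsv,lo,hi);N,l,st,ce=cv2.connectedComponentsWithStats(m)
    i=1+st[1:,4].argmax();u,r=cv2.minEnclosingCircle(cv2.findNonZero((l==i).astype(np.uint8)));print(k,st[i],u,r,plane(c,u,.068))
cv2.imwrite("pics/w6s.png",im)
E
```

```text
24.2 [ 0.5519294  -0.16076166  0.11242758] [-28.   32.1  82.1  -0.   66.   57.1]Traceback (most recent call last):
  File "<stdin>", line 8, in <module>
ValueError: attempt to get argmax of an empty sequence
```

View pics/w6.png

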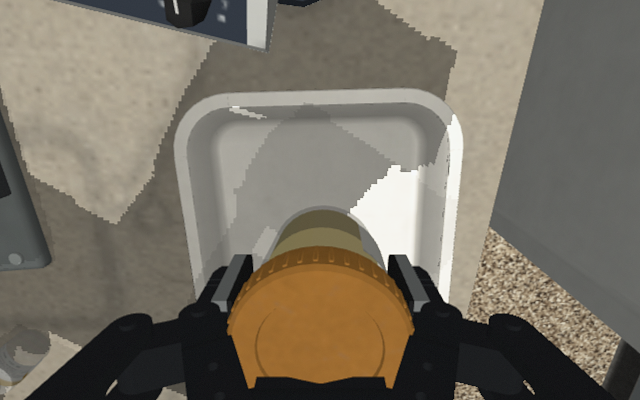

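Cup centred laterally over the tray's free half. Lower it.

Call:
arm_command --steps '[{"delta_pos": [0, 0, -20], "dr": [0, 0, 0]}, {"delta_pos": [0, 0, -20], "dr": [0, 0, 0]}, {"delta_pos": [0, 0, -18], "dr": [0, 0, 0]}, {"delta_pos": [0, 0, -5], "dr": [0, 0, 0]}, {"delta_pos": [0, 0, -3], "dr": [0, 0, 0]}, {"delta_pos": [0, 0, 0], "dr": [0, 0, 0]}, {"delta_pos": [0, 0, 0], "dr": [0, 0, 0]}]'

```text
time_s: 24.95
position: [0.5531, -0.1613, 0.0504]
tool_rot: [[0.086, -0.996, 0.005], [-0.996, -0.086, -0.003], [0.004, -0.004, -1.0]]
ft_force: [0.4, 0.4, -0.4]
grip_width: 0.0576
```

Call:
arm_command --steps '[{"delta_pos": [0, 0, -2], "dr": [0, 0, 0]}, {"delta_pos": [0, 0, -2], "dr": [0, 0, 0]}, {"delta_pos": [0, 0, 0], "dr": [0, 0, 0]}]'

```text
time_s: 25.25
position: [0.5524, -0.1611, 0.0452]
tool_rot: [[0.086, -0.996, 0.003], [-0.996, -0.086, -0.002], [0.003, -0.003, -1.0]]
ft_force: [-0.0, -1.1, -1.1]
grip_width: 0.0575
```

Call:
arm_command --steps '[{"delta_pos": [0, 0, -1.5], "dr": [0, 0, 0]}, {"delta_pos": [0, 0, -1.5], "dr": [0, 0, 0]}, {"delta_pos": [0, 0, 0], "dr": [0, 0, 0]}]'

```text
time_s: 25.55
position: [0.5526, -0.1611, 0.0424]
tool_rot: [[0.086, -0.996, 0.003], [-0.996, -0.086, -0.002], [0.003, -0.003, -1.0]]
ft_force: [1.3, 0.3, -0.0]
grip_width: 0.0575
```

Call:
arm_command --steps '[{"delta_pos": [0, 0, -1.5], "dr": [0, 0, 0]}, {"delta_pos": [0, 0, -1.5], "dr": [0, 0, 0]}, {"delta_pos": [0, 0, 0], "dr": [0, 0, 0]}]'

```text
time_s: 25.85
position: [0.5535, -0.1618, 0.0416]
tool_rot: [[0.086, -0.996, 0.007], [-0.996, -0.086, -0.005], [0.005, -0.006, -1.0]]
ft_force: [-2.9, -0.9, 16.9]
grip_width: 0.0573
```

Contact with the tray floor (17 N). Ease and release, then rise.

Call:
arm_command --steps '[{"delta_pos": [0, 0, 1.5], "dr": [0, 0, 0]}]'

```text
time_s: 25.95
position: [0.553, -0.1615, 0.042]
tool_rot: [[0.086, -0.996, 0.005], [-0.996, -0.086, -0.004], [0.004, -0.005, -1.0]]
ft_force: [0.5, 0.1, -1.2]
grip_width: 0.0579
```

Call:
arm_command --steps '[{"delta_pos": [0, 0, 0], "dr": [0, 0, 0]}, {"delta_pos": [0, 0, 0], "dr": [0, 0, 0]}, {"delta_pos": [0, 0, 0], "dr": [0, 0, 0]}, {"delta_pos": [0, 0, 0], "dr": [0, 0, 0]}, {"delta_pos": [0, 0, 20], "dr": [0, 0, 0]}, {"delta_pos": [0, 0, 30], "dr": [0, 0, 0]}, {"delta_pos": [0, 0, 35], "dr": [0, 0, 0]}, {"delta_pos": [0, 0, 35], "dr": [0, 0, 0]}, {"delta_pos": [-24, 0, 20], "dr": [0, 0, 0]}, {"delta_pos": [-24, 0, 15], "dr": [0, 0, 0]}, {"delta_pos": [-24, 0, 0], "dr": [0, 0, 0]}, {"delta_pos": [-24, 0, 0], "dr": [0, 0, 0]}, {"delta_pos": [-24, 0, 0], "dr": [0, 0, 0]}, {"delta_pos": [0, 0, 0], "dr": [0, 0, 0]}, {"delta_pos": [0, 0, 0], "dr": [0, 0, 0]}]' --grip 1

```text
time_s: 27.45
position: [0.4328, -0.1613, 0.1961]
tool_rot: [[0.086, -0.996, 0.004], [-0.996, -0.086, -0.003], [0.003, -0.004, -1.0]]
ft_force: [0.8, -0.2, -0.0]
grip_width: 0.0854
```

```bash
cat > caps.py <<'E'
import sys,pickle
from h import *
for t in sys.argv[2:]:
    c=pickle.load(open(f"pics/{t}.pkl","rb"));im=cv2.imread(f"pics/{t}.png");hsv=cv2.cvtColor(im,cv2.COLOR_BGR2HSV)
    for k,lo,hi in(("blue",(100,140,60),(120,255,255)),("orange",(8,150,60),(24,255,255))):
        m=cv2.inRange(hsv,lo,hi);N,l,st,ce=cv2.connectedComponentsWithStats(m)
        for i in range(1,N):
            if st[i,4]>80:
                u,r=cv2.minEnclosingCircle(cv2.findNonZero((l==i).astype(np.uint8)));p=plane(c,u,float(sys.argv[1]))
                V=np.array(c["view"]);d=-(V[2]@np.append(p,1));print(t,k,st[i][:5],np.round(u,1),"diam mm",round(2000*r*d/c["fx"],1),p.round(4))
E
python3 snap.py wrist w7; python3 caps.py .068 w7; python3 snap.py scene c7;  python3 snap.py side s7; python3 caps.py .066 c7 s7
```

```text
27.45 [ 0.43275569 -0.16128259  0.19609758] [-35.2  16.1  93.4  -0.   70.2  49.9]
w7 blue [ 282  135   82   82 5008] [322.5 175.5] diam mm 58.6 [ 0.4488 -0.1622  0.068 ]
w7 orange [ 291    0   95   67 5126] [337.8  18.6] diam mm 60.7 [ 0.5508 -0.1628  0.068 ]
27.5 [ 0.43312925 -0.1613206   0.19598297] [-35.2  16.2  93.3  -0.   70.2  49.9]
27.55 [ 0.43323993 -0.16126956  0.19587103] [-35.1  16.2  93.3  -0.   70.2  49.9]
c7 blue [134  72  61  24 315] [164.   82.5] diam mm 474.1 [ 2.4221 -1.3169  0.066 ]
c7 blue [359 166  15   8  93] [366.1 169. ] diam mm 46.8 [ 0.4481 -0.1643  0.066 ]
c7 blue [144 214  66  36 629] [176.9 230.8] diam mm 176.6 [0.7472 0.3896 0.066 ]
c7 orange [329 161  17   9 118] [337. 165.] diam mm 54.3 [ 0.551  -0.1646  0.066 ]
s7 blue [368 189  16   7  85] [375.5 191.5] diam mm 49.2 [ 0.4457 -0.148   0.066 ]
s7 blue [201 235  24  28 155] [213.  248.5] diam mm 87.0 [0.7169 0.3997 0.066 ]
s7 blue [169 236  25  30 179] [181. 250.] diam mm 91.4 [0.7856 0.4361 0.066 ]
s7 orange [340 184  14   8  92] [346.3 187.5] diam mm 45.5 [ 0.5458 -0.1471  0.066 ]
```

Finished cup stands upright on the tray at (0.551,−0.163); blue at (0.449,−0.162). Pick the blue cup.

Call:
arm_command --steps '[{"delta_pos": [8, -0.5, -20], "dr": [0, 0, 0]}, {"delta_pos": [8, -0.5, -20], "dr": [0, 0, 0]}, {"delta_pos": [0, 0, -20], "dr": [0, 0, 0]}, {"delta_pos": [0, 0, -20], "dr": [0, 0, 0]}, {"delta_pos": [0, 0, -20], "dr": [0, 0, 0]}, {"delta_pos": [0, 0, -20], "dr": [0, 0, 0]}, {"delta_pos": [0, 0, -20], "dr": [0, 0, 0]}, {"delta_pos": [0, 0, -9], "dr": [0, 0, 0]}, {"delta_pos": [0, 0, -3], "dr": [0, 0, 0]}, {"delta_pos": [0, 0, 0], "dr": [0, 0, 0]}, {"delta_pos": [0, 0, 0], "dr": [0, 0, 0]}]'

```text
time_s: 28.7
position: [0.449, -0.1623, 0.0445]
tool_rot: [[0.087, -0.996, 0.004], [-0.996, -0.087, -0.003], [0.004, -0.004, -1.0]]
ft_force: [0.0, -0.8, -0.1]
grip_width: 0.0853
```

Call:
arm_command --steps '[{"delta_pos": [0, 0, 0], "dr": [0, 0, 0]}, {"delta_pos": [0, 0, 0], "dr": [0, 0, 0]}, {"delta_pos": [0, 0, 0], "dr": [0, 0, 0]}, {"delta_pos": [0, 0, 0], "dr": [0, 0, 0]}, {"delta_pos": [0, 0, 0], "dr": [0, 0, 0]}, {"delta_pos": [0, 0, 0], "dr": [0, 0, 0]}]' --grip 0 --squeeze 25

```text
time_s: 29.3
position: [0.4487, -0.1622, 0.0445]
tool_rot: [[0.086, -0.996, 0.004], [-0.996, -0.086, -0.003], [0.003, -0.004, -1.0]]
ft_force: [-0.7, 0.7, 5.6]
grip_width: 0.058
```

Call:
arm_command --steps '[{"delta_pos": [0, 0, 12], "dr": [0, 0, 0]}, {"delta_pos": [0, 0, 20], "dr": [0, 0, 0]}, {"delta_pos": [0, 0, 31], "dr": [0, 0, 0]}, {"delta_pos": [0, 0, 31], "dr": [0, 0, 0]}, {"delta_pos": [0, 0, 31], "dr": [0, 0, 0]}, {"delta_pos": [0, 0, 31], "dr": [0, 0, 0]}, {"delta_pos": [-2, 0, 31], "dr": [0, 0, 0]}, {"delta_pos": [-2, 16, 31], "dr": [0, 0, 0.4]}, {"delta_pos": [-2, 32, 0], "dr": [0, 0, 0.4]}, {"delta_pos": [-2, 32, 0], "dr": [0, 0, 0.4]}, {"delta_pos": [-2, 34, 0], "dr": [0, 0, 0.4]}, {"delta_pos": [0, 34, 0], "dr": [0, 0, 0.4]}, {"delta_pos": [0, 34, 0], "dr": [0, 0, 0.4]}, {"delta_pos": [0, 34, 0], "dr": [0, 0, 0.4]}, {"delta_pos": [0, 34, 0], "dr": [0, 0, 0.4]}, {"delta_pos": [0, 34, 0], "dr": [0, 0, 0.4]}, {"delta_pos": [0, 34, 0], "dr": [0, 0, 0.4]}, {"delta_pos": [0, 34, 0], "dr": [0, 0, 0.4]}, {"delta_pos": [0, 30, 0], "dr": [0, 0, 0.4]}, {"delta_pos": [0, 24, 0], "dr": [0, 0, 0.4]}]'

```text
time_s: 31.3
position: [0.438, 0.2455, 0.2619]
tool_rot: [[0.178, -0.984, 0.003], [-0.984, -0.178, -0.002], [0.003, -0.003, -1.0]]
ft_force: [0.9, 0.3, -0.7]
grip_width: 0.0578
```

Call:
arm_command --steps '[{"delta_pos": [0, 0, 0], "dr": [0, 0, 0]}, {"delta_pos": [0, 0, 0], "dr": [0, 0, 0]}]'

```text
time_s: 31.5
position: [0.4382, 0.2438, 0.2618]
tool_rot: [[0.177, -0.984, 0.003], [-0.984, -0.177, -0.003], [0.003, -0.002, -1.0]]
ft_force: [-0.0, -0.6, -0.8]
grip_width: 0.0578
```

```bash
python3 snap.py wrist w8; python3 - <<'E'
from plan import *
from h import *
import pickle
P=now()
c=pickle.load(open("pics/w8.pkl","rb"));im=cv2.imread("pics/w8.png")
for n,p,col in(("handle-based",(.5352,.2668),(0,0,255)),("cup-based",(.54,.2645),(0,255,0))):
    pts=np.array([proj(c,[p[0]+.036*np.cos(t),p[1]+.036*np.sin(t),.046]) for t in np.linspace(0,6.28,24)])
    for u in pts: cv2.circle(im,tuple(int(v) for v in u.round()),1,col,-1)
    print(n,proj(c,[*p,.046]))
cv2.imwrite("pics/w8m.png",cv2.resize(im[0:200,220:420],(600,600),interpolation=cv2.INTER_CUBIC))
E
```

```text
31.5 [0.43824059 0.2438447  0.26177819] [15.6 16.5 80.9 -0.2 82.4 95.5]
31.55 [0.4384 0.2434 0.2618] [15.6 16.5 81.  -0.2 82.4 95.5]
handle-based [313.06474881  58.85840307]
cup-based [316.60134533  53.57227295]
```

View pics/w8m.png

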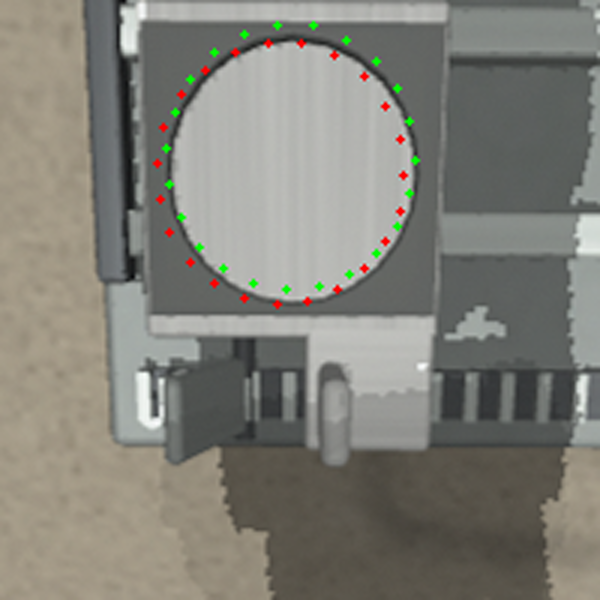

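Recess rim in the crop: columns 168–418, rows 38–302 → centre ≈ (0.539, 0.264) after the camera bias; tab leans out (locked). Bring the cup over it.

Call:
arm_command --steps '[{"delta_pos": [16.8, 3.4, -20], "dr": [0, 0, 0]}, {"delta_pos": [16.8, 3.4, -20], "dr": [0, 0, 0]}, {"delta_pos": [16.8, 3.4, -20], "dr": [0, 0, 0]}, {"delta_pos": [16.8, 3.4, -20], "dr": [0, 0, 0]}, {"delta_pos": [16.8, 3.4, -20], "dr": [0, 0, 0]}, {"delta_pos": [16.8, 3.4, -20], "dr": [0, 0, 0]}, {"delta_pos": [0, 0, -18], "dr": [0, 0, 0]}, {"delta_pos": [0, 0, -18], "dr": [0, 0, 0]}, {"delta_pos": [0, 0, 0], "dr": [0, 0, 0]}, {"delta_pos": [0, 0, 0], "dr": [0, 0, 0]}]'

```text
time_s: 32.55
position: [0.5397, 0.2635, 0.1065]
tool_rot: [[0.175, -0.985, 0.004], [-0.985, -0.175, -0.002], [0.003, -0.003, -1.0]]
ft_force: [-0.1, -0.1, 0.5]
grip_width: 0.0579
```

Well aligned. Lower to the floor.

Call:
arm_command --steps '[{"delta_pos": [0, 0.5, -8], "dr": [0, 0, 0]}, {"delta_pos": [0, 0, -7], "dr": [0, 0, 0]}, {"delta_pos": [0, 0, -3], "dr": [0, 0, 0]}, {"delta_pos": [0, 0, -2], "dr": [0, 0, 0]}, {"delta_pos": [0, 0, 0], "dr": [0, 0, 0]}, {"delta_pos": [0, 0, 0], "dr": [0, 0, 0]}]'

```text
time_s: 33.15
position: [0.5394, 0.2649, 0.086]
tool_rot: [[0.176, -0.984, 0.004], [-0.984, -0.176, -0.002], [0.003, -0.003, -1.0]]
ft_force: [0.3, -0.5, 0.2]
grip_width: 0.0576
```

Call:
arm_command --steps '[{"delta_pos": [0, 0, -2], "dr": [0, 0, 0]}, {"delta_pos": [0, 0, -1.5], "dr": [0, 0, 0]}, {"delta_pos": [0, 0, 0], "dr": [0, 0, 0]}]'

```text
time_s: 33.45
position: [0.5396, 0.2649, 0.083]
tool_rot: [[0.176, -0.984, 0.004], [-0.984, -0.176, -0.002], [0.003, -0.004, -1.0]]
ft_force: [-1.3, -0.1, 5.2]
grip_width: 0.0578
```

Call:
arm_command --steps '[{"delta_pos": [0, 0, 0.5], "dr": [0, 0, 0]}, {"delta_pos": [0, 0, 0], "dr": [0, 0, 0]}, {"delta_pos": [0, 0, 0], "dr": [0, 0, 0]}, {"delta_pos": [0, 0, 0], "dr": [0, 0, 0]}, {"delta_pos": [0, 0, 15], "dr": [0, 0, 0]}, {"delta_pos": [0, 0, 25], "dr": [0, 0, 0]}, {"delta_pos": [0, 0, 25], "dr": [0, 0, 0]}, {"delta_pos": [-15, -4, 20], "dr": [0, 0, 0]}, {"delta_pos": [-15, -4, 20], "dr": [0, 0, 0]}, {"delta_pos": [-15, -4, 20], "dr": [0, 0, 0]}, {"delta_pos": [-15, -4, 20], "dr": [0, 0, 0]}, {"delta_pos": [-15, -4, 20], "dr": [0, 0, 0]}, {"delta_pos": [-15, -4, 12], "dr": [0, 0, 0]}, {"delta_pos": [0, 0, 0], "dr": [0, 0, 0]}]' --grip 1

```text
time_s: 34.85
position: [0.4486, 0.2408, 0.2617]
tool_rot: [[0.177, -0.984, 0.006], [-0.984, -0.177, -0.001], [0.002, -0.006, -1.0]]
ft_force: [0.3, 0.4, 0.0]
grip_width: 0.0855
```

```bash
python3 snap.py wrist w9; python3 caps.py .105 w9; python3 - <<'E'
from plan import *
P=now()
T=rot(45);E=np.array([.4668,.2550,.073])
for q in([15,8,100,30,50,115],[16,6,113,70,28,125],[18,10,120,120,17,110],[19,16,121,180,14,83]):
    P=via(P,q,str(q))
P=goto(*P,T,E-T[:,2]*.06,4,"stand");P=goto(*P,T,E,6,"in")
E
```

```text
34.85 [0.44859864 0.24079731 0.26166511] [15.  17.2 79.9 -0.2 82.5 94.8]
w9 blue [ 268   20   82   86 5262] [308.   62.5] diam mm 62.8 [0.5393 0.2655 0.105 ]
34.9 [0.4492 0.2408 0.2605] [14.9 17.4 79.9 -0.2 82.4 94.8]
[15, 8, 100, 30, 50, 115] n 6 d/n [-7.78 13.86 -0.03] rv/n [ 5.6  -1.36 -5.68]
   q [ 15.   8. 100.  30.  50. 115.]
   tcp [0.402 0.324 0.26 ] z [ 0.29  0.48 -0.83] x [-0.33 -0.76 -0.55]
[16, 6, 113, 70, 28, 125] n 7 d/n [-0.82  3.07  1.4 ] rv/n [ 4.75  1.42 -5.36]
   q [ 16.   6. 113.  70.  28. 125.]
   tcp [0.397 0.345 0.27 ] z [ 0.55  0.62 -0.57] x [-0.72 -0.   -0.69]
[18, 10, 120, 120, 17, 110] n 5 d/n [ 2.81 -4.7  -6.78] rv/n [ 4.07  2.45 -5.58]
ROW 5 e 0.0 dq [ 0.7  0.9  1.  12.4 -1.5 -5.1] [ 18.  10. 120. 120.  17. 110.]
   q [ 18.  10. 120. 120.  17. 110.]
   tcp [0.411 0.322 0.236] z [ 0.71  0.5  -0.5 ] x [-0.7   0.56 -0.43]
[19, 16, 121, 180, 14, 83] n 5 d/n [ 6.43 -8.44 -8.84] rv/n [ 3.28  2.3  -5.6 ]
ROW 1 e 0.0 dq [ 0.2  1.2  0.7 12.3 -1.1 -5.9] [ 18.2  11.2 120.7 132.3  15.9 104.1]
ROW 2 e 0.0 dq [ 0.2  1.2  0.4 12.5 -0.7 -5.9] [ 18.4  12.4 121.1 144.8  15.2  98.2]
ROW 3 e 0.0 dq [ 0.2  1.2  0.2 12.2 -0.5 -5.6] [ 18.7  13.6 121.3 157.   14.7  92.7]
   q [ 19.  16. 121. 180.  14.  83.]
   tcp [0.443 0.28  0.192] z [ 0.79  0.27 -0.54] x [-0.39  0.92 -0.1 ]
stand n 4 d/n [ -4.49  -8.01 -19.14] rv/n [ 0.57  3.25 -3.37]
   q [ 19.4  22.1 123.1 214.6  11.8  62.7]
in n 6 d/n [ 6.97  1.22 -7.07] rv/n [ 0. -0. -0.]
   q [ 18.2  30.3 119.7 202.2  15.8  74.5]
```

Blue cup shows at (0.539,0.2655), same as the old one did. Reverse the path to the leaned grasp.

Call:
arm_command --steps '[{"delta_pos": [-7.8, 13.9, 0], "dr": [5.6, -1.36, -5.68]}, {"delta_pos": [-7.8, 13.9, 0], "dr": [5.6, -1.36, -5.68]}, {"delta_pos": [-7.8, 13.9, 0], "dr": [5.6, -1.36, -5.68]}, {"delta_pos": [-7.8, 13.9, 0], "dr": [5.6, -1.36, -5.68]}, {"delta_pos": [-7.8, 13.9, 0], "dr": [5.6, -1.36, -5.68]}, {"delta_pos": [-7.8, 13.9, 0], "dr": [5.6, -1.36, -5.68]}, {"delta_pos": [-0.8, 3.1, 1.4], "dr": [4.75, 1.42, -5.36]}, {"delta_pos": [-0.8, 3.1, 1.4], "dr": [4.75, 1.42, -5.36]}, {"delta_pos": [-0.8, 3.1, 1.4], "dr": [4.75, 1.42, -5.36]}, {"delta_pos": [-0.8, 3.1, 1.4], "dr": [4.75, 1.42, -5.36]}, {"delta_pos": [-0.8, 3.1, 1.4], "dr": [4.75, 1.42, -5.36]}, {"delta_pos": [-0.8, 3.1, 1.4], "dr": [4.75, 1.42, -5.36]}, {"delta_pos": [-0.8, 3.1, 1.4], "dr": [4.75, 1.42, -5.36]}, {"delta_pos": [2.8, -4.7, -6.8], "dr": [4.07, 2.45, -5.58]}, {"delta_pos": [2.8, -4.7, -6.8], "dr": [4.07, 2.45, -5.58]}, {"delta_pos": [2.8, -4.7, -6.8], "dr": [4.07, 2.45, -5.58]}, {"delta_pos": [2.8, -4.7, -6.8], "dr": [4.07, 2.45, -5.58]}, {"delta_pos": [2.8, -4.7, -6.8], "dr": [4.07, 2.45, -5.58]}, {"delta_pos": [0, 0, 0], "dr": [0, 0, 0]}]'

```text
time_s: 36.8
position: [0.4109, 0.3222, 0.2337]
tool_rot: [[-0.704, 0.071, 0.706], [0.564, 0.66, 0.496], [-0.431, 0.748, -0.505]]
ft_force: [1.1, -0.1, -0.0]
grip_width: 0.0851
```

```bash
python3 - <<'E'
from plan import *
P=now()
T=rot(45);E=np.array([.4668,.2550,.073])
P=via(P,[19,16,121,180,14,83],"b")
P=goto(*P,T,E-T[:,2]*.06,4,"stand");P=goto(*P,T,E,6,"in")
E
```

```text
36.8 [0.4109 0.3222 0.2337] [ 18.5  10.4 120.  121.4  16.8 108.9]
b n 5 d/n [ 6.41 -8.5  -8.34] rv/n [ 3.27  2.26 -5.59]
ROW 2 e 0.0 dq [ 0.2  1.2  0.4 12.3 -0.7 -5.7] [ 18.4  12.6 121.2 145.   15.3  98. ]
ROW 3 e 0.0 dq [ 0.2  1.2  0.2 12.  -0.5 -5.4] [ 18.7  13.8 121.3 157.1  14.8  92.6]
   q [ 19.  16. 121. 180.  14.  83.]
   tcp [0.443 0.28  0.192] z [ 0.79  0.27 -0.54] x [-0.39  0.92 -0.1 ]
stand n 4 d/n [ -4.49  -8.01 -19.14] rv/n [ 0.57  3.25 -3.37]
   q [ 19.4  22.1 123.1 214.6  11.8  62.7]
in n 6 d/n [ 6.97  1.22 -7.07] rv/n [-0.  0.  0.]
   q [ 18.2  30.3 119.7 202.2  15.8  74.5]
```

Call:
arm_command --steps '[{"delta_pos": [6.4, -8.5, -8.3], "dr": [3.27, 2.26, -5.59]}, {"delta_pos": [6.4, -8.5, -8.3], "dr": [3.27, 2.26, -5.59]}, {"delta_pos": [6.4, -8.5, -8.3], "dr": [3.27, 2.26, -5.59]}, {"delta_pos": [6.4, -8.5, -8.3], "dr": [3.27, 2.26, -5.59]}, {"delta_pos": [6.4, -8.5, -8.3], "dr": [3.27, 2.26, -5.59]}, {"delta_pos": [-4.5, -8, -19.1], "dr": [0.57, 3.25, -3.37]}, {"delta_pos": [-4.5, -8, -19.1], "dr": [0.57, 3.25, -3.37]}, {"delta_pos": [-4.5, -8, -19.1], "dr": [0.57, 3.25, -3.37]}, {"delta_pos": [-4.5, -8, -19.1], "dr": [0.57, 3.25, -3.37]}, {"delta_pos": [0, 0, 0], "dr": [0, 0, 0]}, {"delta_pos": [0, 0, 0], "dr": [0, 0, 0]}]'

```text
time_s: 37.9
position: [0.4257, 0.2483, 0.1182]
tool_rot: [[-0.177, 0.691, 0.701], [0.984, 0.128, 0.122], [-0.006, 0.711, -0.703]]
ft_force: [0.1, -0.2, 0.2]
grip_width: 0.0851
```

```bash
python3 - <<'E'
from plan import *
P=now()
T=rot(45);E=np.array([.4668,.2550,.073])
P=goto(*P,T,E,6,"in")
E
```

```text
37.9 [0.4257 0.2483 0.1182] [ 19.9  21.8 122.6 218.   11.7  59.3]
in n 6 d/n [ 6.86  1.12 -7.53] rv/n [ 0.04  0.06 -0.05]
   q [ 18.2  30.3 119.7 202.2  15.8  74.5]
```

Call:
arm_command --steps '[{"delta_pos": [6.9, 1.1, -7.5], "dr": [0.04, 0.06, -0.05]}, {"delta_pos": [6.9, 1.1, -7.5], "dr": [0.04, 0.06, -0.05]}, {"delta_pos": [6.9, 1.1, -7.5], "dr": [0.04, 0.06, -0.05]}, {"delta_pos": [6.9, 1.1, -7.5], "dr": [0.04, 0.06, -0.05]}, {"delta_pos": [6.9, 1.1, -7.5], "dr": [0.04, 0.06, -0.05]}, {"delta_pos": [6.9, 1.1, -7.5], "dr": [0.04, 0.06, -0.05]}, {"delta_pos": [0, 0, 0], "dr": [0, 0, 0]}, {"delta_pos": [0, 0, 0], "dr": [0, 0, 0]}]'

```text
time_s: 38.7
position: [0.4663, 0.2546, 0.073]
tool_rot: [[-0.169, 0.698, 0.696], [0.986, 0.119, 0.12], [0.001, 0.706, -0.708]]
ft_force: [0.3, 0.2, -0.9]
grip_width: 0.0851
```

Call:
arm_command --steps '[{"delta_pos": [0, 0, 0], "dr": [0, 0, 0]}, {"delta_pos": [0, 0, 0], "dr": [0, 0, 0]}, {"delta_pos": [0, 0, 0], "dr": [0, 0, 0]}, {"delta_pos": [0, 0, 0], "dr": [0, 0, 0]}, {"delta_pos": [0, 0, 0], "dr": [0, 0, 0]}, {"delta_pos": [0, 0, 0], "dr": [0, 0, 0]}, {"delta_pos": [0, 0, 0], "dr": [0, 0, 0]}]' --grip 0 --squeeze 40

```text
time_s: 39.4
position: [0.4661, 0.2543, 0.0735]
tool_rot: [[-0.168, 0.698, 0.697], [0.986, 0.117, 0.12], [0.002, 0.707, -0.707]]
ft_force: [-5.1, -4.0, 8.3]
grip_width: 0.034
```

Call:
arm_command --steps '[{"delta_pos": [0.5, -3, 0], "dr": [0, 0, 0]}, {"delta_pos": [0.9, -5, 0], "dr": [0, 0, 0]}, {"delta_pos": [1.2, -6.9, 0], "dr": [0, 0, 0]}, {"delta_pos": [1.2, -6.9, 0], "dr": [0, 0, 0]}, {"delta_pos": [1.2, -6.9, 0], "dr": [0, 0, 0]}, {"delta_pos": [1.2, -6.9, 0], "dr": [0, 0, 0]}, {"delta_pos": [1.2, -6.9, 0], "dr": [0, 0, 0]}, {"delta_pos": [1.2, -6.9, 0], "dr": [0, 0, 0]}]'

```text
time_s: 40.2
position: [0.4747, 0.2051, 0.0735]
tool_rot: [[-0.169, 0.697, 0.697], [0.986, 0.118, 0.121], [0.002, 0.707, -0.707]]
ft_force: [-4.5, 0.6, 8.1]
grip_width: 0.0339
```

Call:
arm_command --steps '[{"delta_pos": [1.2, -6.9, 0], "dr": [0, 0, 0]}, {"delta_pos": [1.2, -6.9, 0], "dr": [0, 0, 0]}, {"delta_pos": [1.2, -6.9, 0], "dr": [0, 0, 0]}, {"delta_pos": [1.2, -6.9, 0], "dr": [0, 0, 0]}, {"delta_pos": [1.2, -6.9, 0], "dr": [0, 0, 0]}, {"delta_pos": [1.2, -6.9, 0], "dr": [0, 0, 0]}, {"delta_pos": [1.2, -6.9, 0], "dr": [0, 0, 0]}, {"delta_pos": [1.2, -6.9, 0], "dr": [0, 0, 0]}, {"delta_pos": [1.2, -6.9, 0], "dr": [0, 0, 0]}, {"delta_pos": [1.2, -6.9, 0], "dr": [0, 0, 0]}, {"delta_pos": [1.2, -6.9, 0], "dr": [0, 0, 0]}, {"delta_pos": [1.2, -6.9, 0], "dr": [0, 0, 0]}, {"delta_pos": [1.2, -6.9, 0], "dr": [0, 0, 0]}, {"delta_pos": [1.2, -6.9, 0], "dr": [0, 0, 0]}, {"delta_pos": [1.2, -6.9, 0], "dr": [0, 0, 0]}, {"delta_pos": [0.9, -5, 0], "dr": [0, 0, 0]}, {"delta_pos": [0.7, -4, 0], "dr": [0, 0, 0]}, {"delta_pos": [0, 0, 0], "dr": [0, 0, 0]}]'

```text
time_s: 42.0
position: [0.4944, 0.0923, 0.0735]
tool_rot: [[-0.168, 0.697, 0.697], [0.986, 0.117, 0.12], [0.002, 0.707, -0.707]]
ft_force: [-6.1, -1.8, 9.5]
grip_width: 0.0338
```

Call:
arm_command --steps '[{"delta_pos": [0.3, -1.5, 0], "dr": [0, 0, 0]}, {"delta_pos": [0.3, -1.5, 0], "dr": [0, 0, 0]}, {"delta_pos": [0, 0, 0], "dr": [0, 0, 0]}]'

```text
time_s: 42.3
position: [0.4949, 0.0898, 0.0735]
tool_rot: [[-0.168, 0.697, 0.697], [0.986, 0.118, 0.12], [0.002, 0.707, -0.707]]
ft_force: [-5.5, -1.4, 9.9]
grip_width: 0.0336
```

Call:
arm_command --steps '[{"delta_pos": [0.2, -1, 0], "dr": [0, 0, 0]}, {"delta_pos": [0.2, -1, 0], "dr": [0, 0, 0]}, {"delta_pos": [0, 0, 0], "dr": [0, 0, 0]}]'

```text
time_s: 42.6
position: [0.495, 0.0886, 0.0735]
tool_rot: [[-0.171, 0.697, 0.697], [0.985, 0.119, 0.122], [0.002, 0.707, -0.707]]
ft_force: [-5.9, 7.9, 9.9]
grip_width: 0.0337
```

168 mm travelled and the stop pushes back: home. Let go and retreat along the tool.

Call:
arm_command --steps '[{"delta_pos": [0, 0, 0], "dr": [0, 0, 0]}, {"delta_pos": [0, 0, 0], "dr": [0, 0, 0]}, {"delta_pos": [0, 0, 0], "dr": [0, 0, 0]}, {"delta_pos": [0, 0, 0], "dr": [0, 0, 0]}, {"delta_pos": [0, 0, 0], "dr": [0, 0, 0]}, {"delta_pos": [-4, -0.7, 4], "dr": [0, 0, 0]}, {"delta_pos": [-7, -1.2, 7.1], "dr": [0, 0, 0]}, {"delta_pos": [-7, -1.2, 7.1], "dr": [0, 0, 0]}, {"delta_pos": [-7, -1.2, 7.1], "dr": [0, 0, 0]}, {"delta_pos": [-7, -1.2, 7.1], "dr": [0, 0, 0]}, {"delta_pos": [-7, -1.2, 7.1], "dr": [0, 0, 0]}, {"delta_pos": [-7, -1.2, 7.1], "dr": [0, 0, 0]}, {"delta_pos": [-7, -1.2, 7.1], "dr": [0, 0, 0]}, {"delta_pos": [-7, -1.2, 7.1], "dr": [0, 0, 0]}, {"delta_pos": [-7, -1.2, 7.1], "dr": [0, 0, 0]}, {"delta_pos": [-7, -1.2, 7.1], "dr": [0, 0, 0]}, {"delta_pos": [-7, -1.2, 7.1], "dr": [0, 0, 0]}, {"delta_pos": [-7, -1.2, 7.1], "dr": [0, 0, 0]}, {"delta_pos": [0, 0, 0], "dr": [0, 0, 0]}, {"delta_pos": [0, 0, 0], "dr": [0, 0, 0]}]' --grip 1

```text
time_s: 44.6
position: [0.4076, 0.0724, 0.1622]
tool_rot: [[-0.168, 0.698, 0.696], [0.986, 0.118, 0.119], [0.001, 0.706, -0.708]]
ft_force: [-0.0, -0.3, 0.0]
grip_width: 0.0855
```

```bash
for n in scene side wrist; do python3 snap.py $n f_$n; done; python3 caps.py .105 f_wrist;python3 caps.py .105 f_scene f_side; python3 - <<'E'
from h import *
import cv2
a=[cv2.imread(f"pics/f_{n}.png") for n in("wrist","side")]
s=a[1][150:270,230:420];w=a[0]
cv2.imwrite("pics/final.png",np.vstack([cv2.resize(w[60:270,180:460],(560,420),interpolation=cv2.INTER_CUBIC)[:300],cv2.resize(s,(560,354),interpolation=cv2.INTER_CUBIC)[:300]]))
E
```

```text
44.6 [0.40755802 0.07238217 0.16215272] [-18.    7.4 132.2  93.   19.2 156.5]
44.65 [0.40767637 0.07241952 0.16194648] [-18.    7.4 132.2  93.   19.2 156.5]
44.7 [0.40766592 0.07249299 0.16177064] [-18.    7.4 132.2  93.   19.2 156.5]
f_wrist blue [ 288  251   69   33 1914] [321.9 267.1] diam mm 57.8 [0.56   0.1003 0.105 ]
f_wrist orange [261  39  44  16 147] [282.5  51. ] diam mm 13.0 [0.3452 0.0505 0.105 ]
f_wrist orange [   0  179   34   41 1056] [ 11.5 199. ] diam mm 24.6 [ 0.4648 -0.0845  0.105 ]
f_scene blue [134  72  62  24 319] [164.  83.] diam mm 435.1 [ 2.2176 -1.1132  0.105 ]
f_scene blue [288 178  18  11 152] [296.5 184. ] diam mm 48.8 [0.5625 0.1079 0.105 ]
f_scene blue [143 214  67  36 638] [176. 230.] diam mm 165.0 [0.6973 0.4378 0.105 ]
f_scene orange [329 161  17   9 127] [337.  164.5] diam mm 50.7 [ 0.5142 -0.0738  0.105 ]
f_side blue [304 200  18   8 128] [312.3 202.5] diam mm 50.0 [0.5656 0.1097 0.105 ]
f_side blue [201 233  25  30 166] [213.  247.5] diam mm 85.2 [0.6763 0.4597 0.105 ]
f_side blue [177 235  17  21  94] [186.5 245. ] diam mm 56.3 [0.7409 0.4718 0.105 ]
f_side orange [340 184  14   8  97] [346.5 187.5] diam mm 43.3 [ 0.5135 -0.0465  0.105 ]
```

Picture limit reached; check the tab numerically: brightness profile across plate and tab, and comparison to the start picture.

```bash
python3 - <<'E'
from kin import *
from h import *
import pickle
Hm=np.array([.4997,.0906,0])
c=pickle.load(open("pics/f_wrist.pkl","rb"));im=cv2.cvtColor(cv2.imread("pics/f_wrist.png"),cv2.COLOR_BGR2GRAY)
for z in(.089,.06):
  for dx in(-.006,.006):
    out=[]
    for y in range(-24,46,3):
        u=proj(c,Hm+X*dx+Y*y/1e3+np.array([0,0,z]));out.append((y,int(im[int(round(u[1])),int(round(u[0]))])))
    print(z,dx,out)
print([proj(c,Hm+X*-.012+Y*y+np.array([0,0,.09])).round() for y in(-.0175,.0175,.022,.034)])
for n in("scene","side"):
    cc=pickle.load(open(f"pics/f_{n}.pkl","rb"));u=proj(cc,Hm+[0,0,.075]).round().astype(int)
    a,b=[cv2.cvtColor(cv2.imread(f"pics/{t}.png"),cv2.COLOR_BGR2GRAY)[u[1]-8:u[1]+9,u[0]-11:u[0]+12].astype(int) for t in(n+"0","f_"+n)]
    print(n,u,"meandiff",np.abs(a-b).mean(),"max",np.abs(a-b).max())
E
```

```text
0.089 -0.006 [(-24, 78), (-21, 63), (-18, 136), (-15, 239), (-12, 224), (-9, 108), (-6, 111), (-3, 112), (0, 115), (3, 114), (6, 111), (9, 110), (12, 107), (15, 101), (18, 71), (21, 78), (24, 112), (27, 111), (30, 231), (33, 159), (36, 172), (39, 166), (42, 161), (45, 162)]
0.089 0.006 [(-24, 77), (-21, 84), (-18, 169), (-15, 238), (-12, 221), (-9, 123), (-6, 124), (-3, 125), (0, 124), (3, 125), (6, 124), (9, 125), (12, 120), (15, 103), (18, 91), (21, 81), (24, 79), (27, 108), (30, 198), (33, 171), (36, 173), (39, 168), (42, 156), (45, 154)]
0.06 -0.006 [(-24, 103), (-21, 106), (-18, 116), (-15, 159), (-12, 152), (-9, 93), (-6, 93), (-3, 92), (0, 93), (3, 92), (6, 91), (9, 92), (12, 145), (15, 147), (18, 109), (21, 116), (24, 125), (27, 138), (30, 147), (33, 142), (36, 144), (39, 231), (42, 230), (45, 230)]
0.06 0.006 [(-24, 79), (-21, 79), (-18, 142), (-15, 161), (-12, 151), (-9, 108), (-6, 125), (-3, 141), (0, 146), (3, 125), (6, 78), (9, 79), (12, 80), (15, 80), (18, 78), (21, 109), (24, 119), (27, 128), (30, 79), (33, 80), (36, 78), (39, 165), (42, 166), (45, 163)]
[array([298., 214.]), array([349., 214.]), array([356., 214.]), array([373., 214.])]
scene [320 195] meandiff 5.4961636828644505 max 11
side [336 213] meandiff 9.419437340153452 max 122
```

Plate top sits at y −18…−10 and the tab's bright top edge at +30 (sprung out). The scene view at the handle differs from the start picture by at most 11 grey levels. Hand in.

```bash
python3 -c "
from rig import env
s=env.observe();print(s['time_s'],s['ft_force'])
print(env.close_job())"
```

```text
44.75 [-0.56802672  0.30540541  0.37858988]
the job is handed in; nothing more can be done
None
```

The sample change is done and the job was handed in at 44.75 s. No verdict came back.

**What I did**
- I slid the carriage out with the tab squeezed at a 45° lean until it met the end stop, then let go. The next wrist view showed the tab leaning out, so it locked.
- I stood the finished cup on the tray at about (0.551, −0.163). I put the waiting cup in the recess; contact came at the floor's height.
- I squeezed the tab again, slid the carriage 168 mm back to the home stop, let go and backed the arm clear.

**Last checks**
- **Carriage and tab:** the fixed plate is back within about 1 mm of its starting place. The tab's top edge is about 30 mm out, so it is sprung and not resting on a rack tooth. The scene camera's handle region matches the start picture to within 11 grey levels.
- **Cups:** the blue cap shows where the orange one was at the start. The finished cup did not move on the tray after I let it go.
- **Robot:** the force on the tool was about 0 N.

**What failed or disagreed**
- **First approach:** at 40° lean the wrist joints reached their limits without touching anything. I backed out and used another arm posture.
- **Side camera:** its heights-to-positions were up to about 15 mm off in y. Its handle region also differed from the start by up to 122 grey levels. I put that down to the arm being in the way but did not confirm it.
- **Final picture:** the viewer's limit was used up, so the final lock check is from pixel values only.

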